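# Set up the slide-on worktop tidy

## Task

Set up the worktop tidy: slide the deep tray into the rail from the rail's open end, its flange under the lips, all the way to the end stop, and then slide the shallow tray in behind it until it touches the deep one. Sort the things standing and lying behind the rail into them: every spice jar upright in the deep tray, every teaspoon inside the shallow tray. Leave the soup tin, the egg timer and the tea box where they are.

Things in the scene. Friction and masses are not known exactly. Their poses are not given: they have to be found in the camera images.
- rail_stop (a point): middle of the end stop's inner face at running-floor height (16 mm above worktop) of the fixed rail: wooden board 436 x 126 mm with a lipped aluminium channel. +y runs along the channel to the stop (robot's left), z up. Board ends 12 mm beyond the stop (stop 24 mm high). Channel 90 mm wide inside; lips leave a 68 mm gap, their underside 9 and top 13 mm above the floor.
- rail_mouth (a point): centre of the channel's open end on the running floor, 344 mm before the stop (same axes): here the lips begin. The bare board goes on 80 mm before it as a landing; on the 45 mm next to the lips two low walls (11 mm high) flare like a funnel.
- deep_tray_c (a point): centre (31 mm above its underside) of the deep white tray: open box 62 wide (x) x 170 long (y) x 62 mm high, walls 3 mm, inner floor 6 mm up. A foot flange 84 mm wide, 170 long, 6 thick sticks out 11 mm at both long sides and runs under the lips. Starts on the worktop about parallel to the rail, beyond the rail's left or right end; 0.25 kg; grip from above across its 62 mm width.
- shallow_tray_c (a point): centre (half-way up, 23 mm above its underside) of the shallow white tray: like the deep tray (62 x 170 mm, same flange, walls and floor), but only 46 mm high; stands beyond the other end of the rail.
- jar_1_c (a point): centre (half-way up) of a round spice jar with a red screw cap, 45 mm diameter x 106 mm, upright; z along its axis. It starts standing on the draining board (5 mm above the worktop) behind the rail. May be absent.
- jar_2_c (a point): centre (half-way up) of a round spice jar with a red screw cap, 45 mm diameter x 106 mm, upright; z along its axis. It starts standing on the draining board (5 mm above the worktop) behind the rail. May be absent.
- jar_3_c (a point): centre (half-way up) of a round spice jar with a red screw cap, 45 mm diameter x 106 mm, upright; z along its axis. It starts standing on the draining board (5 mm above the worktop) behind the rail. May be absent.
- spoon_1_c (a point): centre of a metal teaspoon, 138 x 28 x 12 mm, lying along its own x axis (bowl at one end 28 mm wide, about 10 to 20 mm wide at the centre). Starts lying on the draining board (5 mm above the worktop) behind the rail, roughly pointing away from the robot. May be absent.
- spoon_2_c (a point): centre of a metal teaspoon, 138 x 28 x 12 mm, lying along its own x axis (bowl at one end 28 mm wide, about 10 to 20 mm wide at the centre). Starts lying on the draining board (5 mm above the worktop) behind the rail, roughly pointing away from the robot. May be absent.
- soup_tin: bystander, not to be moved: soup tin, 57 mm diameter x 72 mm; origin at the centre of its underside
- egg_timer: bystander, not to be moved: white round egg timer, 61 mm diameter x 58 mm; origin at the centre of its underside
- tea_box: bystander, not to be moved: small cardboard tea box 32 x 80 x 54 mm; origin at the centre of its underside
There are look-alikes about, which are no part of the job. What is shaped like the part that bears jar_3_c but orange or turquoise is not meant.

How it is judged:
On the way, in this order (a step that is already met when the one before it is completed fails the run):
1. the deep tray is in the rail and home against the end stop (x of deep_tray_c in the frame of rail_stop between -0.007 and 0.007 m and y of deep_tray_c in the frame of rail_stop above -0.092 m and z of deep_tray_c in the frame of rail_stop between 0.025 and 0.037 m and angle between the y axis of deep_tray_c and the y axis of rail_stop, either way round below 0.07 rad), for 0.2 s.
2. the shallow tray is in the rail behind it, touching the deep tray (x of shallow_tray_c in the frame of rail_stop between -0.007 and 0.007 m and y of shallow_tray_c in the frame of rail_stop above -0.267 m and z of shallow_tray_c in the frame of rail_stop between 0.017 and 0.029 m and angle between the y axis of shallow_tray_c and the y axis of rail_stop, either way round below 0.07 rad), for 0.2 s.
At the end, for the whole second after the job is handed in: Both trays in the channel under the lips: the deep one within 7 mm of the end stop, the shallow one within 12 mm of tight. Every jar present stands in the deep tray (within 0.2 rad of upright), every teaspoon present lies in the shallow tray below its rim, all at rest (all of step 1 and all of step 2 and x of jar_1_c in the frame of deep_tray_c between -0.02 and 0.02 m and y of jar_1_c in the frame of deep_tray_c between -0.07 and 0.07 m and z of jar_1_c in the frame of deep_tray_c between 0.018 and 0.038 m and angle between each of jar_1_c, jar_2_c, jar_3_c's own z axis and vertical below 0.2 rad and linear speed of each of jar_1, jar_2, jar_3, spoon_1, spoon_2 below 0.02 m/s and x of jar_2_c in the frame of deep_tray_c between -0.02 and 0.02 m and y of jar_2_c in the frame of deep_tray_c between -0.07 and 0.07 m and z of jar_2_c in the frame of deep_tray_c between 0.018 and 0.038 m and x of jar_3_c in the frame of deep_tray_c between -0.02 and 0.02 m and y of jar_3_c in the frame of deep_tray_c between -0.07 and 0.07 m and z of jar_3_c in the frame of deep_tray_c between 0.018 and 0.038 m and x of spoon_1_c in the frame of shallow_tray_c between -0.03 and 0.03 m and y of spoon_1_c in the frame of shallow_tray_c between -0.045 and 0.045 m and z of spoon_1_c in the frame of shallow_tray_c between -0.025 and 0.025 m and x of spoon_2_c in the frame of shallow_tray_c between -0.03 and 0.03 m and y of spoon_2_c in the frame of shallow_tray_c between -0.045 and 0.045 m and z of spoon_2_c in the frame of shallow_tray_c between -0.025 and 0.025 m); the robot touches nothing.
It fails at once if the soup tin is moved by more than 30 mm (distance of soup_tin from where it was at the start of the episode above 0.03 m).
It fails at once if the egg timer is moved by more than 30 mm (distance of egg_timer from where it was at the start of the episode above 0.03 m).
It fails at once if the tea box is moved by more than 30 mm (distance of tea_box from where it was at the start of the episode above 0.03 m).
Of jar_1, spoon_1, jar_2, spoon_2, jar_3 only 4 to 5 are there at a start; the rules pass over those that are not, and their reading is None.
At some moment in a run one of spoon_1, spoon_2 may be knocked a few centimetres aside while the robot is not near it.
It also fails if it takes over 208 s, if anything falls off the work surface, if the arm or the gripper's body presses on something with over 40 N, if the wrist force passes 120 N, or if a joint passes its speed limit or range.

## Robot

A 7-joint arm with a two-finger parallel gripper is mounted at the origin on a cart in front of the work surface, level with it; the furniture and walls round the work are solid. World frame = base frame: x ahead of the robot, y to its left, z up, the work surface at z = 0. Lengths are in m, angles in rad, forces in N, time in s.
With the tool pointing down it reaches from about 0.4 to 0.85 m from the base axis. Payload 10.4 kg.
Tool frame: the origin (TCP) lies midway between the tips of the shut fingers; the grasp point (between the pads) lies 19 mm behind it; z points along the fingers, y is the line along which they close (so a half turn about z gives the same grasp; the last joint's range is limited). The gripper opens to 87 mm and grips with 3 to 60 N. Pads are 19 mm wide; open, the fingers measure 117 mm over their backs; the gripper's body (75 mm by 190 mm) begins 51 mm behind the grasp point.
Start: joints at [1.237, 0.332, -0.065, 1.46, 0.022, 1.35, -0.088], TCP at [0.191, -0.595, 0.223] pointing down, gripper open.
Joint ranges: [-2.6, 2.6], [-0.5, 2.12], [-1.47, 1.34], [0.16, 2.42], [-1.27, 4.41], [0.06, 2.06], [-2.6, 2.6]. Speed limits (rad/s): [2.22, 2.22, 2.79, 2.79, 3.14, 3.14, 3.14].

## Interface

Orientations are given as a unit quaternion [x, y, z, w].
In Python, from bench import r gives the robot as it stands.
- The arm moves only by the tool apply_moves, never from a script. Its argument "steps" is a list of rows, each a list of 7 numbers: the turn, a rotation vector about the tool's x, y, z in rad, then the shift along the tool's x, y, z in mm, then the opening, from -1 (shut) to 1 (fully open). In form: [[ax, ay, az, x, y, z, claw], ...]. A call has 1 to 20 rows; each row is the pose to reach, as a shift and turn from the pose commanded when the call began, along the tool's axes at that moment; what a row does not reach only later rows make up. A row lasts 1/12 s, in which the tool goes at most 41.7 mm and 7.16 degrees, less where a joint would pass 70% of its speed; a pose out of reach is approached as far as the arm can. A call with a gripper value outside its range is refused whole. The fingers move at their own pace and stop on an object; "force" is the grip in N (left out, the last holds). Time passes only in rows, so rows that repeat a pose let the fingers close. It gives the time, the measured TCP pose, the force, the opening and the grip force at its end, in the units of the state.
- r.read_state(): the state, without advancing time (a new reading comes with each control period).
- r.camera(name): name is "scene" or "top" or "wrist"; returns a dict with "pixels" (420x560x3 uint8, red, green, blue), "z_map" (420x560 float32, m along the optical axis (not along the pixel's ray), 0 where there is no reading), "fovy" (degrees; the focal length in pixels is half the picture's height over the tangent of half this angle, whatever the lens; pixels are square), "cx", "cy" (the principal point, pixels), "position" and "orientation" of the camera in the world. Camera axes: x right, y down, z forward; pixel columns grow to the right and rows downward; lengths in m; the calibration is good to about 2 mm. A picture is of the moment at which its call begins.
- r.close_job(): hands the job in; it is judged then, once.
The state is a dict: "time": time; "joint_positions": joint angles; "joint_vel": joint speeds; "joint_torque": joint torques, N m; "ee_pos": TCP position; "eef_rot": TCP orientation; "ft_force": force on the tool from outside, world axes, zero at the start; "torque": the same for the moment, N m; "width": finger opening in m; "grip_force": force on a finger pad.
Only numpy, scipy, OpenCV 4.12 (cv2) and the standard library are available. Lean on these libraries where they do the work, as an engineer would, in place of code of your own. Each camera call takes 0.05 s, during which the arm holds its last target. There are 200 camera calls.

## Working session

There is one attempt and no reset: what is moved stays moved. The work goes in short steps, Python scripts to look and compute and a tool call to move; the robot and the scene stay as the last step left them, time stands still between calls to the robot, and variables do not carry over. Pictures are saved under pics/ and viewed, at most 14 in all, crops included, and the job is handed in when it is done.

Besides the shell and the picture viewer there is one more tool, called by a JSON object that holds its "name" and its "arguments". apply_moves: Moves the arm, as the interface text tells. Its arguments: {"type":"object","properties":{"steps":{"type":"array","items":{"type":"array","items":{"type":"number"}}},"force":{"type":"number"}},"required":["steps"]}

```bash
mkdir -p pics; cat > h.py <<'E'
import numpy as np, cv2
from bench import r
from scipy.spatial.transform import Rotation as R
def cam(n):
    c=r.camera(n); c['f']=210/np.tan(np.radians(c['fovy'])/2); c['Rm']=R.from_quat(c['orientation']).as_matrix(); c['p']=np.array(c['position']); return c
def cloud(c):
    z=c['z_map']; v,u=np.mgrid[0:420,0:560]
    d=np.stack([(u-c['cx'])/c['f']*z,(v-c['cy'])/c['f']*z,z],-1)
    P=d@c['Rm'].T+c['p']; P[z==0]=np.nan; return P
def ray(c,u,v,h):
    d=c['Rm']@np.array([(u-c['cx'])/c['f'],(v-c['cy'])/c['f'],1]); return c['p']+d*(h-c['p'][2])/d[2]
def save(c,n): cv2.imwrite('pics/'+n+'.png',c['pixels'][:,:,::-1])
E
python3 - <<'E'
from h import *
import pickle
for n in ['scene','top','wrist']:
    c=cam(n); print(n,c['p'],c['fovy'],c['Rm'].round(2).tolist()); save(c,n+'0'); pickle.dump(c,open(n+'0.pkl','wb'))
print(r.read_state())
E
```

```text
scene [-0.90548998 -0.92002868  1.16636785] 44.99390414002873 [[0.47, -0.47, 0.75], [-0.88, -0.27, 0.38], [0.02, -0.84, -0.54]]
top [-0.30550349  0.18853114  1.2996233 ] 48.74739900722335 [[-0.3, -0.75, 0.59], [-0.95, 0.23, -0.19], [0.01, -0.62, -0.78]]
wrist [ 0.26731053 -0.56850941  0.38398014] 69.62909116081084 [[0.31, -0.91, -0.28], [-0.95, -0.29, -0.09], [0.0, 0.29, -0.96]]
{'time': 0.15, 'joint_positions': array([ 1.23738305,  0.33274482, -0.06467046,  1.46071192,  0.02158318,
        1.34986646, -0.08852562]), 'joint_vel': array([-0.0006889 , -0.00181574, -0.00049259, -0.00128019,  0.00042506,
       -0.00062594,  0.00167757]), 'joint_torque': array([ 3.54773438e-04, -6.23632050e+01,  2.42163590e-02, -3.90141678e+01,
       -6.14334620e-02,  3.71373212e-02,  1.47256117e-05]), 'ee_pos': array([ 0.19105416, -0.5948025 ,  0.22194272]), 'eef_rot': array([ 9.87951720e-01,  1.54761531e-01, -9.72315225e-05, -5.08953984e-04]), 'ft_force': array([0.09322684, 0.27327958, 0.43110928]), 'torque': array([-0.00912832, -0.0405223 , -0.01037732]), 'grip_force': 0.0, 'width': 0.08697409517261408}
```

View pics/top0.png

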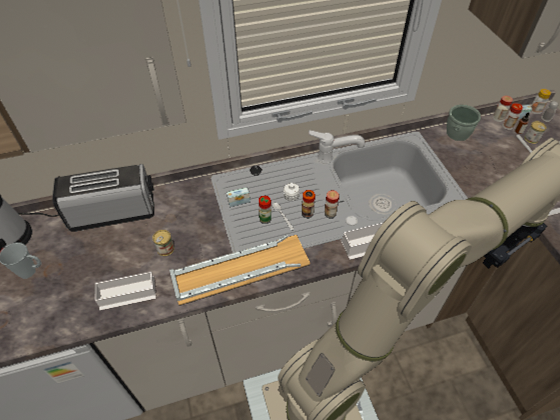

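View pics/scene0.png

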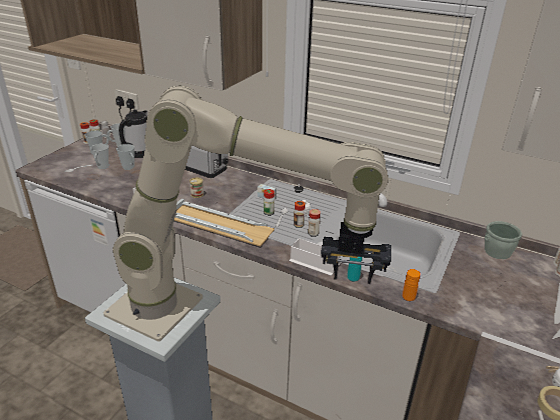

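```bash
python3 - <<'E'
from h import *
import pickle
c=pickle.load(open('top0.pkl','rb'))
im=c['pixels'][170:320,80:420,::-1]; cv2.imwrite('pics/crop0.png',cv2.resize(im,None,fx=2.35,fy=2.35,interpolation=cv2.INTER_CUBIC))
P=cloud(c)
for n,(a,b,u0,u1) in dict(left=(265,312,90,160),right=(222,262,340,375),rail=(235,302,168,315),tin=(228,258,150,178),jars=(185,225,255,345),box=(183,210,222,252),timer=(178,203,280,303)).items():
    Q=P[a:b,u0:u1].reshape(-1,3); Q=Q[np.isfinite(Q[:,0])]
    print(n,np.percentile(Q[:,2],[1,10,50,90,99,100]).round(3))
    T=Q[Q[:,2]>(0.012)]; print('  x',np.percentile(T[:,0],[0.5,99.5]).round(3),'y',np.percentile(T[:,1],[.5,99.5]).round(3),len(T))
for uv in [(172,285),(310,255),(125,290),(365,240),(163,240),(265,215),(308,212),(331,210),(290,205),(237,197),(291,190),(352,220)]: print(uv,P[uv[1],uv[0]].round(3))
E
```

```text
left [-0.006 -0.003  0.003  0.035  0.047  0.055]
  x [0.482 0.555] y [0.354 0.525] 832
right [-0.006 -0.001  0.01   0.67   0.701  0.709]
  x [0.038 0.502] y [-0.389 -0.062] 679
rail [-0.137 -0.014  0.005  0.027  0.039  0.073]
  x [0.429 0.642] y [-0.136  0.294] 4127
tin [-0.007 -0.003  0.005  0.069  0.075  0.078]
  x [0.621 0.678] y [0.273 0.328] 386
jars [-0.004  0.     0.006  0.099  0.112  0.116]
  x [0.601 0.77 ] y [-0.3   -0.031] 1246
box [-0.003  0.001  0.008  0.056  0.061  0.063]
  x [0.755 0.854] y [-0.022  0.056] 331
timer [-0.003  0.001  0.007  0.046  0.063  0.075]
  x [0.67  0.776] y [-0.201 -0.146] 234
(172, 285) [0.505 0.303 0.002]
(310, 255) [ 0.486 -0.156 -0.003]
(125, 290) [0.532 0.447 0.   ]
(365, 240) [ 0.48  -0.351  0.01 ]
(163, 240) [0.639 0.299 0.066]
(265, 215) [ 0.649 -0.047  0.056]
(308, 212) [ 0.631 -0.197  0.04 ]
(331, 210) [ 0.61  -0.274  0.047]
(290, 205) [ 0.708 -0.156  0.003]
(237, 197) [0.759 0.025 0.052]
(291, 190) [ 0.74  -0.17   0.046]
(352, 220) [ 0.58  -0.346  0.   ]
```

View pics/crop0.png

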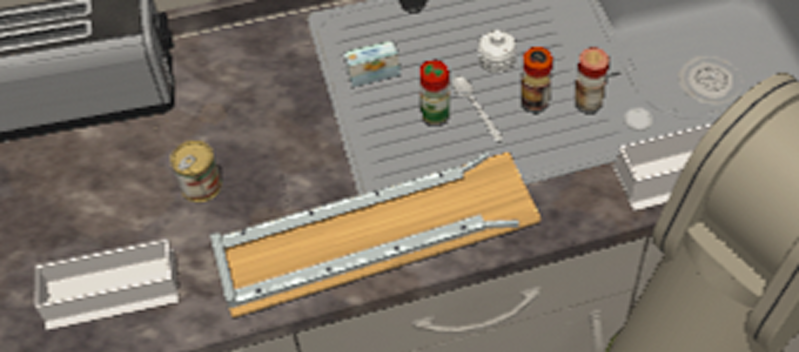

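View pics/wrist0.png

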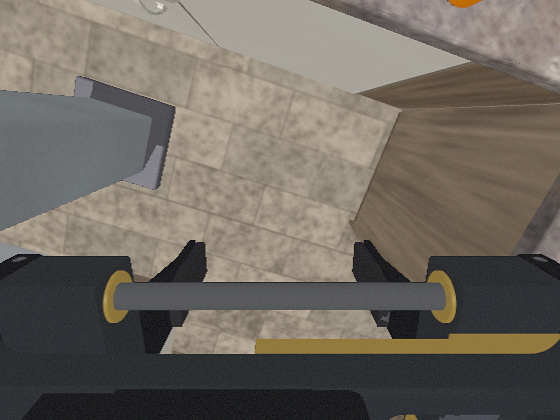

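```bash
cat >> h.py <<'E'
def rect(Q,name=''):
    """top-down min-area rectangle after grid opening; centre,size,yaw (deg, of long side vs y)"""
    s=1000; lo=Q[:,:2].min(0)-.02
    ij=((Q[:,:2]-lo)*s).astype(int); g=np.zeros(ij.max(0)+30,np.uint8); g[ij[:,0],ij[:,1]]=255
    g=cv2.morphologyEx(g,cv2.MORPH_CLOSE,np.ones((9,9)))
    g=cv2.morphologyEx(g,cv2.MORPH_OPEN,np.ones((3,3)))
    n,l,st,_=cv2.connectedComponentsWithStats(g); k=1+st[1:,4].argmax()
    p=np.argwhere(l==k).astype(np.float32)
    (c,sz,a)=cv2.minAreaRect(p); b=cv2.boxPoints((c,sz,a))
    e=[b[1]-b[0],b[2]-b[1]]; e=max(e,key=np.linalg.norm); e=e*np.sign(e[1])
    yaw=np.degrees(np.arctan2(-e[0],e[1]))
    print(name,'centre',(np.array(c)/s+lo).round(4),'size',np.round(sz,0),'yaw',round(float(yaw),2))
    return np.array(c)/s+lo,yaw
def sel(P,x0,x1,y0,y1,z0,z1):
    m=(P[...,0]>x0)&(P[...,0]<x1)&(P[...,1]>y0)&(P[...,1]<y1)&(P[...,2]>z0)&(P[...,2]<z1); return P[m]
E
python3 - <<'E'
from h import *
import pickle
for n in ['top','scene']:
    c=pickle.load(open(n+'0.pkl','rb')); P=cloud(c); print(n)
    rect(sel(P,.43,.66,-.18,.33,.010,.04),'board+lips')
    rect(sel(P,.43,.66,-.18,.33,.022,.05),'lips')
    rect(sel(P,.43,.62,.34,.56,.025,.06),'left')
    T=sel(P,.40,.62,-.55,-.28,.02,.08);print(np.percentile(T[:,2],[50,90,99]))
    rect(T,'right')
    h=cv2.cvtColor(c['pixels'],cv2.COLOR_RGB2HSV)
    # red caps
    m=((h[...,0]<9)|(h[...,0]>172))&(h[...,1]>130)&(h[...,2]>80)&(P[...,0]<.85)&(P[...,0]>.4)&(abs(P[...,1])<.6)&(P[...,2]>.08)
    k,l,st,ce=cv2.connectedComponentsWithStats(m.astype(np.uint8))
    for i in range(1,k):
        if st[i,4]>25: Q=P[l==i]; print('cap',ce[i].round(),Q.mean(0).round(3),Q[:,:2].min(0).round(3),Q[:,:2].max(0).round(3))
E
```

```text
top
board+lips centre [0.4955 0.0786] size [127. 435.] yaw 2.86
lips centre [0.495  0.1049] size [112. 381.] yaw 3.01
left centre [0.4915 0.4404] size [170.  13.] yaw -3.47
[0.04491301 0.06018531 0.0710456 ]
right centre [ 0.4967 -0.3501] size [133.   7.] yaw -0.9
cap [332. 199.] [ 0.612 -0.272  0.103] [ 0.598 -0.294] [ 0.631 -0.26 ]
cap [265. 203.] [ 0.663 -0.051  0.105] [ 0.646 -0.071] [ 0.693 -0.032]
cap [309. 200.] [ 0.636 -0.198  0.1  ] [ 0.627 -0.219] [ 0.653 -0.182]
scene
board+lips centre [0.4961 0.0699] size [128. 433.] yaw 2.76
lips centre [0.4462 0.1819] size [ 24. 114.] yaw 1.22
left centre [0.4917 0.5072] size [6. 2.] yaw -0.0
[0.04216873 0.06207512 0.07523088]
right centre [ 0.4397 -0.366 ] size [169.  15.] yaw -1.03
cap [269. 194.] [ 0.663 -0.064  0.103] [ 0.644 -0.083] [ 0.693 -0.04 ]
cap [299. 207.] [ 0.638 -0.216  0.099] [ 0.623 -0.234] [ 0.651 -0.196]
cap [314. 216.] [ 0.611 -0.292  0.099] [ 0.6  -0.31] [ 0.625 -0.266]
```

```bash
cat >> h.py <<'E'
def go(x,y,z,phi):
    """row (shift mm, turn) in present tool axes to TCP x,y,z with tool x heading phi deg, pointing down"""
    s=r.read_state(); A=R.from_quat(s['eef_rot']).as_matrix(); p=np.array(s['ee_pos'])
    f=np.radians(phi); B=np.array([[np.cos(f),np.sin(f),0],[np.sin(f),-np.cos(f),0],[0,0,-1]])
    t=R.from_matrix(A.T@B).as_rotvec(); d=A.T@(np.array([x,y,z])-p)*1000
    print('ROW',t.round(4).tolist(),d.round(1).tolist(),'rows>=',round(float(max(np.linalg.norm(d)/41.7,np.degrees(np.linalg.norm(t))/7.16)),1),'t',round(s['time'],1))
def st():
    s=r.read_state(); A=R.from_quat(s['eef_rot']).as_matrix()
    print('t',round(s['time'],2),'tcp',np.round(s['ee_pos'],4),'phi',round(float(np.degrees(np.arctan2(A[1,0],A[0,0]))),2),'tilt',A[:2,2].round(3),'F',np.round(s['ft_force'],1),'w',round(s['width'],4),'grip',round(s['grip_force'],1),'q',np.round(s['joint_positions'],2))
E
python3 -c "
from h import *
go(.45,-.43,.28,90)"
```

```text
ROW [-0.0009, -0.0006, -1.26] [296.9, -77.8, -58.0] rows>= 10.1 t 0.1
```

{"name": "apply_moves", "arguments": {"steps": [[0,0,-0.6,20,0,-58,1],[0,0,-1.26,297,-78,-58,1],[0,0,-1.26,297,-78,-58,1],[0,0,-1.26,297,-78,-58,1],[0,0,-1.26,297,-78,-58,1],[0,0,-1.26,297,-78,-58,1],[0,0,-1.26,297,-78,-58,1],[0,0,-1.26,297,-78,-58,1],[0,0,-1.26,297,-78,-58,1],[0,0,-1.26,297,-78,-58,1],[0,0,-1.26,297,-78,-58,1],[0,0,-1.26,297,-78,-58,1],[0,0,-1.26,297,-78,-58,1],[0,0,-1.26,297,-78,-58,1]]}}

```text
time: 1.32
ee_pos: [0.4495, -0.4305, 0.2805]
eef_rot: [0.709, 0.706, -0.0, -0.0]
ft_force: [-0.5, -0.9, 0.5]
width: 0.0872
grip_force: 0.0
```

```bash
python3 - <<'E'
from h import *
st()
c=cam('wrist'); save(c,'w1'); P=cloud(c)
print(c['p'])
T=sel(P,.38,.6,-.6,-.2,.02,.09); print(np.percentile(T[:,2],[50,90,99]))
rect(T,'deep walls'); rect(sel(P,.38,.6,-.6,-.2,.003,.09),'deep all')
E
```

```text
t 1.32 tcp [ 0.4495 -0.4305  0.2805] phi 89.76 tilt [-0. -0.] F [-0.5 -0.9  0.5] w 0.0872 grip 0.0 q [ 0.98  0.33 -0.38  1.36  0.12  1.47  0.6 ]
[ 0.44891817 -0.34777778  0.44263371]
[0.05894754 0.06353262 0.08776195]
deep walls centre [ 0.4695 -0.361 ] size [ 62. 169.] yaw 0.0
deep all centre [ 0.5133 -0.4064] size [387. 172.] yaw -0.0
```

View pics/w1.png

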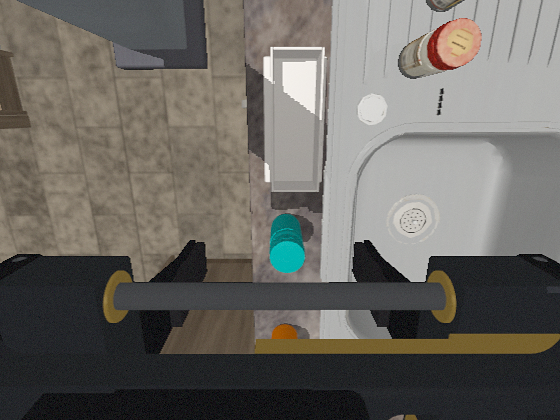

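```bash
python3 -c "
from h import *
go(.4695,-.361,.12,89.3);go(.4695,-.361,.020,89.3)"
```

```text
ROW [-0.0001, 0.0001, 0.0089] [69.5, 19.7, 160.5] rows>= 4.2 t 1.4
ROW [-0.0001, 0.0001, 0.0089] [69.5, 19.7, 260.5] rows>= 6.5 t 1.4
```

{"name": "apply_moves", "arguments": {"steps": [[0,0,0.009,69.5,19.7,40,1],[0,0,0.009,69.5,19.7,120,1],[0,0,0.009,69.5,19.7,160,1],[0,0,0.009,69.5,19.7,190,1],[0,0,0.009,69.5,19.7,220,1],[0,0,0.009,69.5,19.7,245,1],[0,0,0.009,69.5,19.7,260,1],[0,0,0.009,69.5,19.7,260,1],[0,0,0.009,69.5,19.7,260,0.2],[0,0,0.009,69.5,19.7,260,0.2],[0,0,0.009,69.5,19.7,260,0.2],[0,0,0.009,69.5,19.7,260,0.2],[0,0,0.009,69.5,19.7,260,0.2],[0,0,0.009,69.5,19.7,260,0.2]], "force": 25}}

```text
time: 2.53
ee_pos: [0.4706, -0.3614, 0.0225]
eef_rot: [0.71, 0.704, -0.0, 0.001]
ft_force: [-1.3, 0.3, 8.7]
width: 0.0619
grip_force: 25.0
```

```bash
python3 -c "
from h import *
st();go(.4695,-.361,.12,89.3);go(.508,-.205,.12,92.8)"
```

```text
t 2.53 tcp [ 0.4706 -0.3614  0.0225] phi 89.46 tilt [ 0.002 -0.002] F [-1.3  0.3  8.7] w 0.0619 grip 25.0 q [ 0.89  0.48 -0.39  1.73  0.21  0.97  0.41]
ROW [0.002, 0.002, 0.0028] [0.2, -0.9, -97.5] rows>= 2.3 t 2.5
ROW [0.0019, 0.0021, -0.0583] [156.5, 36.2, -97.7] rows>= 4.5 t 2.5
```

{"name": "apply_moves", "arguments": {"steps": [[0,0,0.003,0,0,-40,0.2],[0,0,0.003,0,0,-80,0.2],[0,0,0.003,0,0,-97,0.2],[0,0,0.003,0,0,-97,0.2],[0,0,0.003,0,0,-97,0.2]]}}

```text
time: 2.95
ee_pos: [0.47, -0.3608, 0.1185]
eef_rot: [0.711, 0.703, -0.0, 0.001]
ft_force: [-0.5, 0.1, -4.6]
width: 0.0617
grip_force: 25.0
```

```bash
python3 - <<'E'
from h import *
st()
c=cam('wrist'); save(c,'w2'); P=cloud(c)
T=sel(P,.38,.6,-.6,-.2,.12,.2); print(np.percentile(T[:,2],[50,90,99])); rect(T)
for n in ['scene','top']:
    c=cam(n); P=cloud(c); save(c,n+'2')
    T=sel(P,.40,.56,-.5,-.25,.06,.175);print(n,np.percentile(T[:,2],[1,5,10]).round(3))
E
```

```text
t 2.95 tcp [ 0.47   -0.3608  0.1185] phi 89.3 tilt [ 0.001 -0.002] F [-0.5  0.1 -4.6] w 0.0617 grip 25.0 q [ 0.91  0.37 -0.41  1.66  0.16  1.14  0.45]
[0.1580835  0.1977404  0.19978731]
 centre [ 0.4688 -0.3301] size [110.  81.] yaw -0.0
scene [0.093 0.095 0.098]
top [0.092 0.095 0.098]
```

View pics/w2.png

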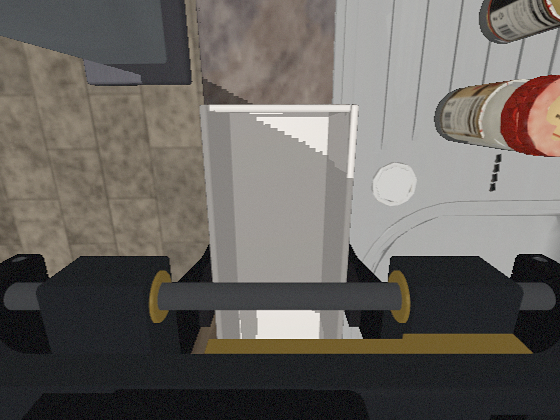

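```bash
python3 -c "
from h import *
go(.5094,-.208,.12,92.8)"
```

```text
ROW [-0.0024, -0.0018, -0.0609] [152.4, 38.9, -4.1] rows>= 3.8 t 3.1
```

{"name": "apply_moves", "arguments": {"steps": [[-0.002,-0.002,-0.02,40,10,-3,0.2],[-0.002,-0.002,-0.04,78,20,-3,0.2],[-0.002,-0.002,-0.06,115,30,-3,0.2],[-0.002,-0.002,-0.06,140,36,-3,0.2],[-0.002,-0.002,-0.06,152,39,-3,0.2],[-0.002,-0.002,-0.06,152,39,-3,0.2],[-0.002,-0.002,-0.06,152,39,-3,0.2]]}}

```text
time: 3.68
ee_pos: [0.51, -0.2089, 0.1195]
eef_rot: [0.69, 0.724, -0.0, 0.001]
ft_force: [-0.7, -1.4, -3.9]
width: 0.062
grip_force: 25.0
```

```bash
python3 - <<'E'
from h import *
st()
c=cam('wrist'); save(c,'w3')
E
```

```text
t 3.68 tcp [ 0.51   -0.2089  0.1195] phi 92.8 tilt [ 0.    -0.002] F [-0.7 -1.4 -3.9] w 0.062 grip 25.0 q [ 0.74  0.3  -0.5   1.76  0.16  1.12  0.23]
```

View pics/w3.png

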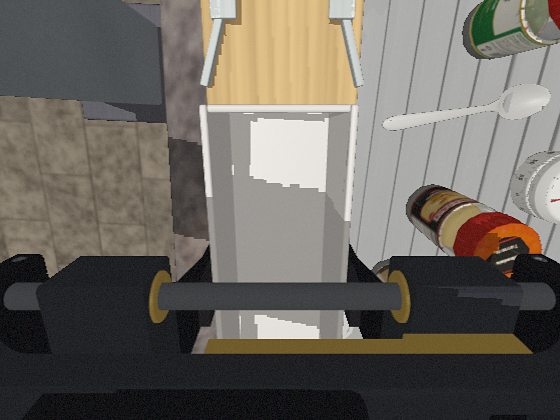

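```bash
python3 - <<'E'
from h import *
c=cam('wrist')
for u,v,h in [(235,2,.029),(331,2,.029),(235,16,.029),(331,16,.029),(205,85,.027),(360,85,.027),(202,108,.159),(357,108,.159)]: print(u,v,ray(c,u,v,h).round(4))
P=cloud(c); rim=sel(P,.46,.56,-.2,-.05,.15,.17); print('tray front y',rim[:,1].max())
T=sel(P,.42,.6,-.15,.1,.022,.035)
g=c['pixels'].astype(int); m=(np.ptp(g,axis=2)<25)&(P[...,2]>.018)&(P[...,2]<.04)&(P[...,1]<-0.0)&(P[...,1]>-.125)&(abs(P[...,0]-.5)<.06)
for y in np.arange(-.12,0,.01):
    k=m&(abs(P[...,1]-y)<.003); X=P[k][:,0]
    L=X[X<.5];Rr=X[X>.5]
    if len(L)>3 and len(Rr)>3: print(round(y,3),np.percentile(L,[2,98]).round(4),np.percentile(Rr,[2,98]).round(4))
E
```

```text
235 2 [ 0.47   -0.0525  0.029 ]
331 2 [ 0.5393 -0.0492  0.029 ]
235 16 [ 0.47   -0.0613  0.029 ]
331 16 [ 0.5402 -0.058   0.029 ]
205 85 [ 0.4464 -0.1094  0.027 ]
360 85 [ 0.5679 -0.1037  0.027 ]
202 108 [ 0.4754 -0.1269  0.159 ]
357 108 [ 0.5351 -0.1241  0.159 ]
tray front y -0.1226506610610083
-0.09 [0.4468 0.4535] [0.5597 0.56  ]
-0.08 [0.4493 0.4561] [0.5562 0.5598]
-0.07 [0.4519 0.4586] [0.5526 0.5592]
-0.06 [0.4522 0.4699] [0.5395 0.5559]
-0.05 [0.4521 0.4699] [0.5382 0.5561]
```

{"name": "apply_moves", "arguments": {"steps": [[0,0,0,0,2.4,30,0.2],[0,0,0,0,2.4,60,0.2],[0,0,0,0,2.4,78,0.2],[0,0,0,0,2.4,78,0.2],[0,0,0,0,2.4,78,0.2],[0,0,0,15,2.4,78,0.2],[0,0,0,30,2.4,78,0.2],[0,0,0,30,2.4,78,0.2]], "force": 40}}

```text
time: 4.45
ee_pos: [0.5128, -0.1766, 0.0443]
eef_rot: [0.689, 0.725, 0.001, 0.002]
ft_force: [0.2, 1.4, -3.2]
width: 0.0618
grip_force: 40.0
```

```bash
python3 - <<'E'
from h import *
st()
c=cam('wrist'); save(c,'w4')
E
```

```text
t 4.45 tcp [ 0.5128 -0.1766  0.0443] phi 92.88 tilt [ 0.004 -0.002] F [ 0.2  1.4 -3.2] w 0.0618 grip 40.0 q [ 0.68  0.37 -0.5   1.85  0.21  0.97  0.13]
```

View pics/w4.png

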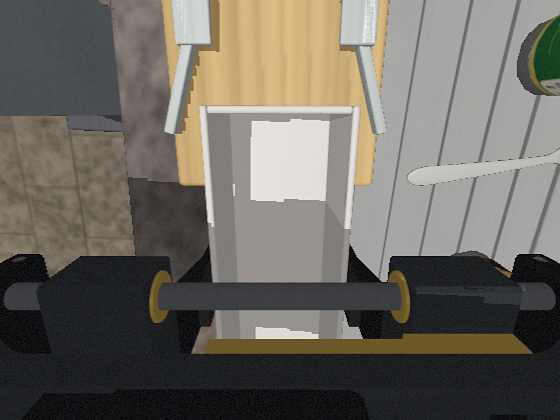

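{"name": "apply_moves", "arguments": {"steps": [[0,0,0,0,-2.2,3,0.2],[0,0,0,0,-2.2,5,0.2],[0,0,0,10,-2.2,5,0.2],[0,0,0,20,-2.2,5,0.2],[0,0,0,30,-2.2,5,0.2],[0,0,0,30,-2.2,5,0.2],[0,0,0,30,-2.2,5,0.2]]}}

```text
time: 5.08
ee_pos: [0.5088, -0.1472, 0.0383]
eef_rot: [0.689, 0.724, 0.001, 0.002]
ft_force: [-0.5, 3.7, 7.0]
width: 0.0616
grip_force: 40.0
```

```bash
python3 -c "
from h import *
st()"
```

```text
t 5.08 tcp [ 0.5088 -0.1472  0.0383] phi 92.84 tilt [ 0.003 -0.001] F [-0.5  3.7  7. ] w 0.0616 grip 40.0 q [ 0.65  0.36 -0.52  1.89  0.22  0.95  0.08]
```

{"name": "apply_moves", "arguments": {"steps": [[0,0,0,5,0,-0.8,0.2],[0,0,0,12,0,-0.8,0.2],[0,0,0,19,0,-0.8,0.2],[0,0,0,26,0,-0.8,0.2],[0,0,0,33,0,-0.8,0.2],[0,0,0,40,0,-0.8,0.2],[0,0,0,40,0,-0.8,0.2]]}}

```text
time: 5.67
ee_pos: [0.5066, -0.1076, 0.0388]
eef_rot: [0.689, 0.725, 0.0, 0.002]
ft_force: [-0.9, 1.2, 9.4]
width: 0.0616
grip_force: 40.0
```

```bash
python3 -c "
from h import *
st();go(.4885,.194,.038,92.8)"
```

```text
t 5.67 tcp [ 0.5066 -0.1076  0.0388] phi 92.86 tilt [ 0.003 -0.003] F [-0.9  1.2  9.4] w 0.0616 grip 40.0 q [ 0.6   0.34 -0.54  1.92  0.21  0.94  0.  ]
ROW [0.0029, 0.0027, 0.001] [302.2, -3.1, 0.0] rows>= 7.2 t 5.7
```

{"name": "apply_moves", "arguments": {"steps": [[0,0,0,20,0,0,0.2],[0,0,0,40,0,0,0.2],[0,0,0,60,0,0,0.2],[0,0,0,80,0,0,0.2],[0,0,0,100,0,0,0.2],[0,0,0,120,0,0,0.2],[0,0,0,140,0,0,0.2],[0,0,0,160,0,0,0.2],[0,0,0,180,0,0,0.2],[0,0,0,180,0,0,0.2]]}}

```text
time: 6.5
ee_pos: [0.4971, 0.0755, 0.0385]
eef_rot: [0.688, 0.726, 0.001, 0.001]
ft_force: [0.4, 5.0, 7.7]
width: 0.0612
grip_force: 40.0
```

{"name": "apply_moves", "arguments": {"steps": [[0,0,0,20,0,0,0.2],[0,0,0,40,0,0,0.2],[0,0,0,60,0,0,0.2],[0,0,0,80,0,0,0.2],[0,0,0,95,0,0,0.2],[0,0,0,105,0,0,0.2],[0,0,0,112,0,0,0.2],[0,0,0,118,0,0,0.2],[0,0,0,123,0,0,0.2],[0,0,0,123,0,0,0.2]]}}

```text
time: 7.33
ee_pos: [0.4918, 0.1942, 0.0384]
eef_rot: [0.69, 0.724, 0.0, 0.002]
ft_force: [0.7, -3.3, 11.0]
width: 0.0618
grip_force: 40.0
```

{"name": "apply_moves", "arguments": {"steps": [[0,0,0,3,0,0,0.2],[0,0,0,6,0,0,0.2],[0,0,0,9,0,0,0.2],[0,0,0,9,0,0,0.2],[0,0,0,9,0,0,0.2]]}}

```text
time: 7.75
ee_pos: [0.4917, 0.1984, 0.0383]
eef_rot: [0.691, 0.723, -0.002, 0.004]
ft_force: [-3.9, -19.5, 21.1]
width: 0.0614
grip_force: 40.0
```

{"name": "apply_moves", "arguments": {"steps": [[0,0,0,-4,0,-1,0.2],[0,0,0,-5,0,-1,0.6],[0,0,0,-5,0,-1,1],[0,0,0,-5,0,-1,1],[0,0,0,-5,0,-1,1],[0,0,0,-5,0,-30,1],[0,0,0,-5,0,-70,1],[0,0,0,-5,0,-110,1],[0,0,0,-5,0,-150,1],[0,0,0,-5,0,-190,1],[0,0,0,-5,0,-220,1],[0,0,0,-5,0,-220,1],[0,0,0,-5,0,-220,1]]}}

```text
time: 8.83
ee_pos: [0.4915, 0.1987, 0.2591]
eef_rot: [0.69, 0.724, 0.001, 0.002]
ft_force: [0.6, -0.6, -0.2]
width: 0.0871
grip_force: 0.0
```

```bash
python3 - <<'E'
from h import *
st()
c=cam('wrist'); P=cloud(c); save(c,'w5')
rect(sel(P,.4,.6,0.05,.29,.06,.09),'deep')
rect(sel(P,.4,.6,.32,.6,.03,.06),'shallow')
st5=sel(P,.45,.53,.26,.32,.03,.05); print('stop',np.percentile(st5[:,1],[2,50,98]))
go(.49,.38,.26,88)
E
```

```text
t 8.83 tcp [0.4915 0.1987 0.2591] phi 92.78 tilt [ 0.005 -0.001] F [ 0.6 -0.6 -0.2] w 0.0871 grip 0.0 q [ 0.19  0.16 -0.73  1.63  0.11  1.39 -0.51]
deep centre [0.4902 0.2046] size [ 62. 155.] yaw 2.78
shallow centre [0.5166 0.3765] size [47. 63.] yaw -0.0
stop [0.26637294 0.28941942 0.29600527]
ROW [0.0025, 0.0019, 0.0833] [181.6, 7.9, -2.9] rows>= 4.4 t 8.9
```

View pics/w5.png

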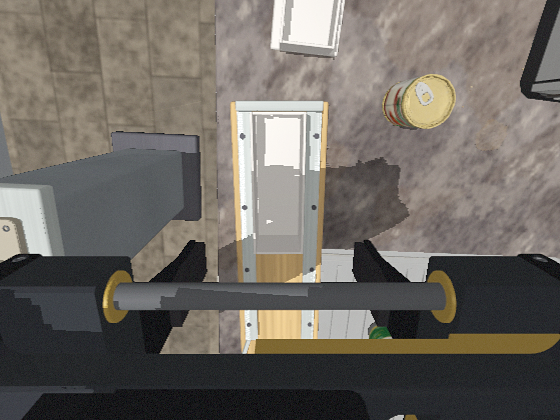

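{"name": "apply_moves", "arguments": {"steps": [[0,0,0.08,40,8,-3,1],[0,0,0.08,80,8,-3,1],[0,0,0.08,120,8,-3,1],[0,0,0.08,160,8,-3,1],[0,0,0.08,182,8,-3,1],[0,0,0.08,182,8,-3,1],[0,0,0.08,182,8,-3,1]]}}

```text
time: 9.47
ee_pos: [0.4887, 0.3814, 0.2579]
eef_rot: [0.717, 0.697, -0.002, 0.001]
ft_force: [0.4, 0.2, 0.0]
width: 0.0872
grip_force: 0.0
```

```bash
python3 - <<'E'
from h import *
c=cam('wrist'); P=cloud(c)
T=sel(P,.4,.6,.32,.6,.03,.06);print(np.percentile(T[:,2],[50,95]))
k,y=rect(T,'shallow'); 
m=sel(P,.4,.6,.32,.6,.036,.06)
mid=[(yy,np.percentile(m[abs(m[:,1]-yy)<.005][:,0],[2,98]).mean()) for yy in np.arange(.38,.51,.02)]
a,b=np.polyfit(*np.array(mid).T,1); print('yaw',np.degrees(np.arctan(-a)),a*k[1]+b)
f=90+np.degrees(np.arctan(-a))
st();go(k[0],k[1],.12,f);go(k[0],k[1],.022,f)
E
```

```text
[0.0453841  0.04697583]
shallow centre [0.5234 0.4397] size [171.  61.] yaw -0.69
yaw -3.159787848086685 0.5201090620868726
t 9.52 tcp [0.4897 0.3798 0.2583] phi 88.23 tilt [-0.    -0.004] F [ 0.8 -0.7  0.3] w 0.0867 grip 0.0 q [-0.16  0.41 -0.78  1.39  0.29  1.46 -0.96]
ROW [-0.0001, 0.0035, 0.0242] [61.4, 31.8, 138.1] rows>= 3.7 t 9.5
ROW [-0.0001, 0.0035, 0.0242] [61.7, 31.9, 236.1] rows>= 5.9 t 9.5
```

{"name": "apply_moves", "arguments": {"steps": [[0,0.003,0.025,40,15,20,1],[0,0.003,0.025,61,29,60,1],[0,0.003,0.025,61,29,100,1],[0,0.003,0.025,61,29,140,1],[0,0.003,0.025,61,29,175,1],[0,0.003,0.025,61,29,205,1],[0,0.003,0.025,61,29,225,1],[0,0.003,0.025,61,29,236,1],[0,0.003,0.025,61,29,236,1],[0,0.003,0.025,61,29,236,0.2],[0,0.003,0.025,61,29,236,0.2],[0,0.003,0.025,61,29,236,0.2],[0,0.003,0.025,61,29,236,0.2],[0,0.003,0.025,61,29,236,0.2],[0,0.003,0.025,61,29,236,0.2]]}}

```text
time: 10.77
ee_pos: [0.5218, 0.4401, 0.0252]
eef_rot: [0.727, 0.687, 0.002, 0.0]
ft_force: [-2.2, -1.4, 6.8]
width: 0.0617
grip_force: 40.0
```

```bash
python3 - <<'E'
from h import *
st(); c=cam('wrist'); P=cloud(c); m=sel(P,.4,.6,.32,.6,.042,.055); print('front',np.percentile(m[:,1],99)); go(.5125,-.209,.15,92.8)
E
```

```text
t 10.77 tcp [0.5218 0.4401 0.0252] phi 86.74 tilt [0.003 0.002] F [-2.2 -1.4  6.8] w 0.0617 grip 40.0 q [-0.3   0.72 -0.68  1.46  0.48  1.13 -1.12]
front 0.5252729558370197
ROW [0.003, -0.0017, -0.1057] [-648.3, 28.0, -126.0] rows>= 15.9 t 10.8
```

{"name": "apply_moves", "arguments": {"steps": [[0,0,0,0,0,-40,0.2],[0,0,0,0,0,-80,0.2],[0,0,0,0,0,-115,0.2],[0.003,0,0,-10,0,-135,0.2],[0.003,0,-0.02,-40,2,-140,0.2],[0.003,0,-0.04,-75,3,-140,0.2],[0.003,0,-0.06,-115,5,-140,0.2],[0.003,0,-0.08,-155,7,-140,0.2],[0.003,0,-0.106,-195,9,-140,0.2],[0.003,-0.002,-0.106,-235,10,-140,0.2],[0.003,-0.002,-0.106,-275,12,-140,0.2],[0.003,-0.002,-0.106,-315,13,-140,0.2],[0.003,-0.002,-0.106,-355,15,-140,0.2],[0.003,-0.002,-0.106,-395,17,-140,0.2],[0.003,-0.002,-0.106,-435,19,-140,0.2],[0.003,-0.002,-0.106,-475,21,-140,0.2],[0.003,-0.002,-0.106,-515,22,-140,0.2],[0.003,-0.002,-0.106,-550,24,-140,0.2],[0.003,-0.002,-0.106,-580,25,-140,0.2],[0.003,-0.002,-0.106,-600,26,-140,0.2]]}}

```text
time: 12.48
ee_pos: [0.512, -0.165, 0.1631]
eef_rot: [0.691, 0.723, -0.001, 0.0]
ft_force: [1.0, 0.4, -4.0]
width: 0.0614
grip_force: 40.0
```

```bash
python3 - <<'E'
from h import *
st(); go(.5125,-.209,.12,92.8)
E
```

```text
t 12.48 tcp [ 0.512  -0.165   0.1631] phi 92.61 tilt [-0.002 -0.002] F [ 1.   0.4 -4. ] w 0.0614 grip 40.0 q [ 0.73  0.23 -0.57  1.75  0.14  1.2   0.17]
ROW [-0.0018, 0.0021, -0.0034] [-43.8, -1.5, 43.2] rows>= 1.5 t 12.5
```

{"name": "apply_moves", "arguments": {"steps": [[-0.002,0.002,-0.003,-25,0,20,0.2],[-0.002,0.002,-0.003,-44,-1.5,43,0.2],[-0.002,0.002,-0.003,-44,-1.5,75,0.2],[-0.002,0.002,-0.003,-44,-1.5,98,0.2],[-0.002,0.002,-0.003,-44,-1.5,98,0.2],[-0.002,0.002,-0.003,-44,-1.5,98,0.2]]}}

```text
time: 12.98
ee_pos: [0.5129, -0.2046, 0.0649]
eef_rot: [0.688, 0.725, 0.0, -0.001]
ft_force: [0.8, -0.2, -2.0]
width: 0.0616
grip_force: 40.0
```

```bash
python3 - <<'E'
from h import *
st(); c=cam('wrist'); P=cloud(c); save(c,'w6')
g=c['pixels'].astype(int)
m=(np.ptp(g,axis=2)<25)&(P[...,2]>.018)&(P[...,2]<.04)&(abs(P[...,0]-.505)<.06)
for y in np.arange(-.11,0,.01):
    X=P[m&(abs(P[...,1]-y)<.003)][:,0]; L=X[X<.505];Q=X[X>.505]
    if len(L)>3 and len(Q)>3: print('rail',round(y,3),(np.percentile(L,[2,98]).mean()+np.percentile(Q,[2,98]).mean())/2)
z=r.read_state()['ee_pos'][2]+.021
T=sel(P,.44,.58,-.2,-.08,z-.006,z+.006); print('front',np.percentile(T[:,1],99.5))
for y in (-.17,-.16,-.15,-.14): X=T[abs(T[:,1]-y)<.005][:,0]; print(y,np.percentile(X,[1,99]).round(4),np.percentile(X,[1,99]).mean())
E
```

```text
t 12.98 tcp [ 0.5129 -0.2046  0.0649] phi 93.01 tilt [-0.001  0.002] F [ 0.8 -0.2 -2. ] w 0.0616 grip 40.0 q [ 0.74  0.37 -0.52  1.81  0.21  1.02  0.19]
rail -0.1 0.506013037341653
rail -0.09 0.5061730196445796
rail -0.08 0.5062036249048936
rail -0.07 0.50557344350338
rail -0.06 0.504261129594514
front -0.11879180406441536
-0.17 [0.4796 0.5415] 0.5105892758690118
-0.16 [0.479 0.541] 0.5099844717051274
-0.15 [0.4786 0.5404] 0.5095230401775424
-0.14 [0.478  0.5397] 0.5088853372199461
```

View pics/w6.png

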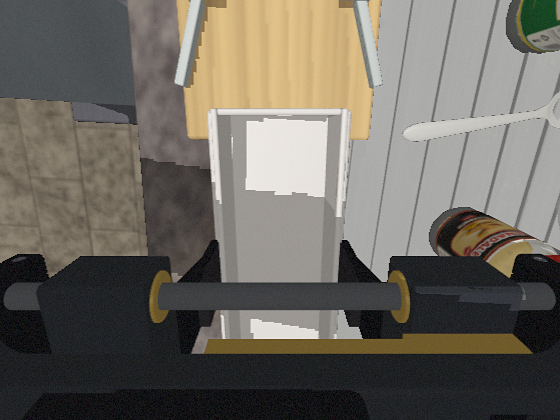

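{"name": "apply_moves", "arguments": {"steps": [[0,0,0,0,-0.5,12,0.2],[0,0,0,0,-0.5,21,0.2],[0,0,0,0,-0.5,22,0.2],[0,0,0,0,-0.5,22,0.2],[0,0,0,8,-0.5,22,0.2],[0,0,0,16,-0.5,22,0.2],[0,0,0,24,-0.5,22,0.2],[0,0,0,30,-0.5,22,0.2],[0,0,0,30,-0.5,22,0.2]]}}

```text
time: 13.78
ee_pos: [0.5119, -0.1729, 0.0438]
eef_rot: [0.688, 0.726, 0.001, -0.0]
ft_force: [-0.3, 1.1, -3.4]
width: 0.0616
grip_force: 40.0
```

{"name": "apply_moves", "arguments": {"steps": [[0,0,0,0,-1,2,0.2],[0,0,0,0,-1,3.5,0.2],[0,0,0,7,-1,3.5,0.2],[0,0,0,14,-1,3.5,0.2],[0,0,0,21,-1,3.5,0.2],[0,0,0,28,-1,3.5,0.2],[0,0,0,28,-1,3.5,0.2]]}}

```text
time: 14.37
ee_pos: [0.5101, -0.1464, 0.0409]
eef_rot: [0.688, 0.726, 0.001, 0.001]
ft_force: [1.5, 0.3, 6.8]
width: 0.0614
grip_force: 40.0
```

{"name": "apply_moves", "arguments": {"steps": [[0,0,0,5,-0.4,0,0.2],[0,0,0,12,-0.4,0,0.2],[0,0,0,19,-0.4,0,0.2],[0,0,0,26,-0.4,0,0.2],[0,0,0,33,-0.4,0,0.2],[0,0,0,40,-0.4,0,0.2],[0,0,0,40,-0.4,0,0.2]]}}

```text
time: 14.95
ee_pos: [0.5075, -0.1064, 0.0411]
eef_rot: [0.688, 0.726, 0.001, 0.001]
ft_force: [-1.9, 0.9, 10.7]
width: 0.0616
grip_force: 40.0
```

{"name": "apply_moves", "arguments": {"steps": [[0,0,0,20,0,0,0.2],[0,0,0,40,0,0,0.2],[0,0,0,60,0,0,0.2],[0,0,0,80,0,0,0.2],[0,0,0,100,0,0,0.2],[0,0,0,115,0,0,0.2],[0,0,0,121,0,0,0.2],[0,0,0,126,0,0,0.2],[0,0,0,131,0,0,0.2],[0,0,0,136,0,0,0.2],[0,0,0,140,0,0,0.2],[0,0,0,144,0,0,0.2],[0,0,0,144,0,0,0.2],[0,0,0,144,0,0,0.2]]}}

```text
time: 16.12
ee_pos: [0.5002, 0.0295, 0.041]
eef_rot: [0.69, 0.724, -0.002, 0.003]
ft_force: [-1.3, -26.0, 10.4]
width: 0.0614
grip_force: 40.0
```

Tight (26 N resisting). Release, rise, and look at the jars.

{"name": "apply_moves", "arguments": {"steps": [[0,0,0,-7,0,-1,0.2],[0,0,0,-8,0,-1,0.6],[0,0,0,-8,0,-1,1],[0,0,0,-8,0,-1,1],[0,0,0,-8,0,-1,1],[0,0,0,-8,0,-30,1],[0,0,0,-8,0,-70,1],[0,0,0,-8,0,-110,1],[0,0,0,-8,0,-150,1],[0,0,0,-8,0,-190,1],[0,0,0,-8,0,-230,1],[0,0,0,-8,0,-260,1],[0,0,0,-8,0,-260,1],[0,0,0,-8,0,-260,1]]}}

```text
time: 17.28
ee_pos: [0.5001, 0.029, 0.3018]
eef_rot: [0.688, 0.726, 0.002, 0.001]
ft_force: [-0.4, 0.5, -1.5]
width: 0.0871
grip_force: 0.0
```

```bash
python3 - <<'E'
from h import *
st(); c=cam('wrist'); P=cloud(c)
rect(sel(P,.4,.6,0.1,.29,.068,.09),'deep')
rect(sel(P,.4,.6,-.15,.13,.045,.066),'shallow')
go(.60,-.24,.30,92.8)
E
```

```text
t 17.28 tcp [0.5001 0.029  0.3018] phi 93.03 tilt [0.004 0.001] F [-0.4  0.5 -1.5] w 0.0871 grip 0.0 q [ 0.51  0.06 -0.68  1.63  0.04  1.46 -0.12]
deep centre [0.4913 0.1721] size [ 63. 118.] yaw 2.94
shallow centre [0.5271 0.0594] size [ 4. 97.] yaw 2.86
ROW [0.0015, -0.001, 0.0039] [-273.7, 86.3, 0.0] rows>= 6.9 t 17.3
```

{"name": "apply_moves", "arguments": {"steps": [[0,0,0,-40,15,0,1],[0,0,0,-80,30,0,1],[0,0,0,-120,45,-5,1],[0,0,0,-160,60,-10,1],[0,0,0,-200,75,-15,1],[0,0,0,-230,90,-20,1],[0,0,0,-250,106,-20,1],[0,0,0,-250,106,-20,1],[0,0,0,-250,106,-20,1],[0,0,0,-250,106,-20,1]]}}

```text
time: 18.17
ee_pos: [0.618, -0.2147, 0.3185]
eef_rot: [0.688, 0.726, 0.001, -0.001]
ft_force: [-0.0, 1.0, 0.1]
width: 0.0868
grip_force: 0.0
```

```bash
cat >> h.py <<'E'
def jars(c,P):
    h=cv2.cvtColor(c['pixels'],cv2.COLOR_RGB2HSV); out=[]
    m=(P[...,2]>.102)&(P[...,2]<.122)&(P[...,0]>.56)&(P[...,0]<.8)&(P[...,1]>-.36)&(P[...,1]<.05)
    k,l,s,ce=cv2.connectedComponentsWithStats(m.astype(np.uint8))
    for i in range(1,k):
        if s[i,4]>150:
            q=P[l==i]; e=cv2.minEnclosingCircle((q[:,:2]*1000).astype(np.float32)); print('jar px',ce[i].round(),'n',s[i,4],'circ',np.round(e[0],1),round(e[1],1),'z',np.median(q[:,2]).round(4))
E
python3 - <<'E'
from h import *
st(); c=cam('wrist'); P=cloud(c); save(c,'w7'); jars(c,P)
E
```

```text
t 18.17 tcp [ 0.618  -0.2147  0.3185] phi 93.07 tilt [-0.001  0.003] F [-0.   1.   0.1] w 0.0868 grip 0.0 q [ 0.62  0.42 -0.52  1.19  0.2   1.59  0.19]
jar px [336.  43.] n 1416 circ [672.1 -54.1] 22.0 z 0.1105
jar px [307. 175.] n 959 circ [ 652.4 -204.3] 21.9 z 0.1105
jar px [284. 231.] n 856 circ [ 627.1 -281.4] 22.3 z 0.1107
```

View pics/w7.png

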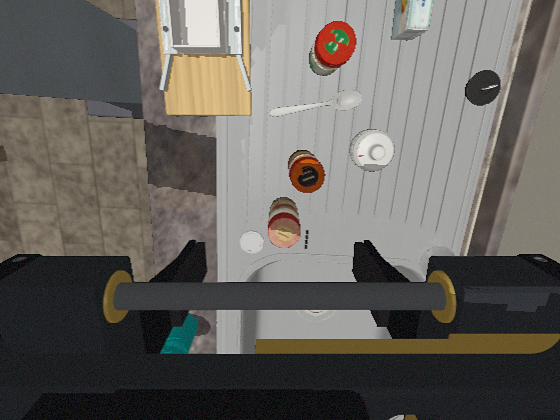

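```bash
python3 - <<'E'
from h import *
go(.672,-.054,.20,92.8);go(.672,-.054,.075,92.8)
E
```

```text
ROW [-0.0001, -0.0021, 0.0052] [157.0, 62.6, 119.6] rows>= 5.0 t 18.2
ROW [-0.0001, -0.0021, 0.0052] [156.7, 62.6, 244.6] rows>= 7.1 t 18.2
```

{"name": "apply_moves", "arguments": {"steps": [[0,-0.002,0.005,40,16,25,1],[0,-0.002,0.005,75,30,50,1],[0,-0.002,0.005,110,45,75,1],[0,-0.002,0.005,145,60,100,1],[0,-0.002,0.005,157,62.6,120,1],[0,-0.002,0.005,157,62.6,120,1],[0,-0.002,0.005,157,62.6,150,1],[0,-0.002,0.005,157,62.6,180,1],[0,-0.002,0.005,157,62.6,210,1],[0,-0.002,0.005,157,62.6,235,1],[0,-0.002,0.005,157,62.6,245,1],[0,-0.002,0.005,157,62.6,245,1],[0,-0.002,0.005,157,62.6,245,0],[0,-0.002,0.005,157,62.6,245,-0.2],[0,-0.002,0.005,157,62.6,245,-0.2],[0,-0.002,0.005,157,62.6,245,-0.2],[0,-0.002,0.005,157,62.6,245,-0.2],[0,-0.002,0.005,157,62.6,245,-0.2]], "force": 25}}

```text
time: 19.72
ee_pos: [0.6731, -0.0557, 0.0759]
eef_rot: [0.69, 0.724, 0.0, 0.001]
ft_force: [0.5, -0.2, -0.2]
width: 0.0553
grip_force: 0.0
```

```bash
python3 - <<'E'
from h import *
st(); go(.672,-.054,.25,92.8); go(.4885,.250,.25,92.8)
E
```

```text
t 19.72 tcp [ 0.6731 -0.0557  0.0759] phi 92.69 tilt [ 0.002 -0.001] F [ 0.5 -0.2 -0.2] w 0.0553 grip 0.0 q [ 0.39  0.61 -0.53  1.45  0.32  1.17 -0.14]
ROW [0.002, 0.0011, -0.0019] [1.6, -0.7, -174.1] rows>= 4.2 t 19.7
ROW [0.002, 0.0011, -0.0019] [313.8, -169.7, -174.8] rows>= 9.5 t 19.7
```

{"name": "apply_moves", "arguments": {"steps": [[0,0,0,0,0,0,-0.3],[0,0,0,0,0,0,-0.3],[0,0,0,0,0,0,-0.3],[0,0,0,0,0,0,-0.3],[0,0,0,0,0,0,-0.3],[0,0,0,0,0,0,-0.3]]}}

```text
time: 20.22
ee_pos: [0.6729, -0.0557, 0.0754]
eef_rot: [0.69, 0.724, 0.0, 0.001]
ft_force: [-0.6, 0.5, 2.2]
width: 0.0436
grip_force: 25.0
```

{"name": "apply_moves", "arguments": {"steps": [[0,0,0,1,0,-30,-0.3],[0,0,0,1,0,-70,-0.3],[0,0,0,1,0,-110,-0.3],[0,0,0,1,0,-150,-0.3],[0.002,0.001,-0.002,25,-14,-175,-0.3],[0.002,0.001,-0.002,60,-32,-175,-0.3],[0.002,0.001,-0.002,95,-51,-175,-0.3],[0.002,0.001,-0.002,130,-70,-175,-0.3],[0.002,0.001,-0.002,165,-89,-175,-0.3],[0.002,0.001,-0.002,200,-108,-175,-0.3],[0.002,0.001,-0.002,235,-127,-175,-0.3],[0.002,0.001,-0.002,270,-146,-175,-0.3],[0.002,0.001,-0.002,295,-160,-175,-0.3],[0.002,0.001,-0.002,308,-168,-175,-0.3],[0.002,0.001,-0.002,312,-169.7,-175,-0.3],[0.002,0.001,-0.002,312,-169.7,-175,-0.3],[0.002,0.001,-0.002,312,-169.7,-175,-0.3]]}}

```text
time: 21.63
ee_pos: [0.4892, 0.2469, 0.2496]
eef_rot: [0.69, 0.724, -0.001, -0.0]
ft_force: [0.6, -1.8, -1.7]
width: 0.0436
grip_force: 25.0
```

```bash
python3 - <<'E'
from h import *
st(); c=cam('wrist'); P=cloud(c); save(c,'w8')
T=sel(P,.43,.55,.1,.29,.068,.085); print('y end',np.percentile(T[:,1],[1,99.5]))
for y in (.18,.2,.22,.24,.26):
    X=T[abs(T[:,1]-y)<.006][:,0]
    if len(X)>5: print(y,np.percentile(X,[1,99]).round(4),np.percentile(X,[1,99]).mean().round(4))
go(.4885,.25,.093,92.8)
E
```

```text
t 21.63 tcp [0.4892 0.2469 0.2496] phi 92.74 tilt [-0.001 -0.001] F [ 0.6 -1.8 -1.7] w 0.0436 grip 25.0 q [ 0.1   0.22 -0.75  1.59  0.16  1.39 -0.62]
y end [0.22599373 0.28477739]
0.22 [0.4582 0.5166] 0.4874
0.24 [0.4578 0.519 ] 0.4884
0.26 [0.4562 0.5183] 0.4873
ROW [-0.001, 0.0006, -0.0021] [3.6, -0.7, 156.6] rows>= 3.8 t 21.7
```

View pics/w8.png

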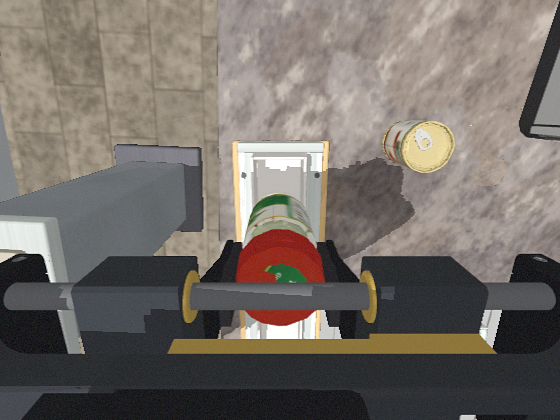

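{"name": "apply_moves", "arguments": {"steps": [[0,0,-0.002,2,-1,40,-0.3],[0,0,-0.002,2,-1,80,-0.3],[0,0,-0.002,2,-1,115,-0.3],[0,0,-0.002,2,-1,135,-0.3],[0,0,-0.002,2,-1,148,-0.3],[0,0,-0.002,2,-1,155,-0.3],[0,0,-0.002,2,-1,157,-0.3],[0,0,-0.002,2,-1,157,-0.3],[0,0,-0.002,2,-1,157,-0.3]]}}

```text
time: 22.43
ee_pos: [0.4882, 0.2502, 0.0939]
eef_rot: [0.689, 0.725, 0.001, 0.0]
ft_force: [-0.5, -0.2, -1.4]
width: 0.0436
grip_force: 25.0
```

{"name": "apply_moves", "arguments": {"steps": [[0,0,0,0,0,1.8,-0.3],[0,0,0,0,0,1.8,-0.3],[0,0,0,0,0,1.8,0.4],[0,0,0,0,0,1.8,0.6],[0,0,0,0,0,1.8,0.8],[0,0,0,0,0,1.8,0.8],[0,0,0,0,0,1.8,0.8],[0,0,0,0,0,-25,0.8],[0,0,0,0,0,-65,1],[0,0,0,0,0,-105,1],[0,0,0,0,0,-145,1],[0,0,0,0,0,-165,1],[0,0,0,0,0,-165,1]]}}

```text
time: 23.52
ee_pos: [0.489, 0.2515, 0.2631]
eef_rot: [0.689, 0.725, 0.003, 0.001]
ft_force: [0.2, -0.5, -1.1]
width: 0.0867
grip_force: 0.0
```

```bash
python3 - <<'E'
from h import *
st(); c=cam('top'); P=cloud(c); save(c,'t3')
T=sel(P,.43,.55,.15,.30,.115,.14); print('jar1',len(T),T.mean(0) if len(T) else '',np.percentile(T,[2,98],axis=0))
go(.652,-.205,.25,92.8);go(.652,-.205,.075,92.8)
E
```

```text
t 23.52 tcp [0.489  0.2515 0.2631] phi 92.93 tilt [0.006 0.003] F [ 0.2 -0.5 -1.1] w 0.0867 grip 0.0 q [ 0.1   0.22 -0.76  1.57  0.15  1.4  -0.62]
jar1 181 [0.48336955 0.25187949 0.12651362] [[0.4645062  0.23171291 0.1170852 ]
 [0.50565972 0.27253278 0.1328324 ]]
ROW [0.0033, -0.0013, 0.002] [-463.5, 140.3, 10.2] rows>= 11.6 t 23.6
ROW [0.0033, -0.0013, 0.002] [-463.7, 139.7, 185.2] rows>= 12.4 t 23.6
```

{"name": "apply_moves", "arguments": {"steps": [[0,0,0,-40,12,5,1],[0,0,0,-80,24,8,1],[0,0,0,-120,36,8,1],[0,0,0,-160,48,8,1],[0,0,0,-200,60,8,1],[0,0,0,-240,72,8,1],[0,0,0,-280,85,8,1],[0,0,0,-320,97,8,1],[0,0,0,-360,109,8,1],[0,0,0,-400,121,8,1],[0,0,0,-435,131,8,1],[0,0,0,-455,137,10,1],[0.003,-0.001,0.002,-463,140,20,1],[0.003,-0.001,0.002,-463,140,20,1],[0.003,-0.001,0.002,-463,140,40,1],[0.003,-0.001,0.002,-463,140,60,1]]}}

```text
time: 24.9
ee_pos: [0.6511, -0.2026, 0.1974]
eef_rot: [0.689, 0.725, -0.001, -0.001]
ft_force: [-0.4, -0.2, -0.6]
width: 0.0866
grip_force: 0.0
```

```bash
python3 - <<'E'
from h import *
st(); go(.652,-.204,.075,92.8)
E
```

```text
t 24.9 tcp [ 0.6511 -0.2026  0.1974] phi 92.95 tilt [-0.003 -0.   ] F [-0.4 -0.2 -0.6] w 0.0866 grip 0.0 q [ 0.56  0.52 -0.48  1.3   0.23  1.38  0.14]
ROW [-0.0028, 0.0, 0.0026] [-1.4, 1.2, 122.4] rows>= 2.9 t 24.9
```

{"name": "apply_moves", "arguments": {"steps": [[0,0,0,-1,1,30,1],[0,0,0,-1,1,60,1],[0,0,0,-1,1,90,1],[0,0,0,-1,1,113,1],[0,0,0,-1,1,123,1],[0,0,0,-1,1,123,0.2],[0,0,0,-1,1,123,-0.3],[0,0,0,-1,1,123,-0.3],[0,0,0,-1,1,123,-0.3],[0,0,0,-1,1,123,-0.3],[0,0,0,-1,1,123,-0.3],[0,0,0,-1,1,123,-0.3],[0,0,0,-1,1,123,-0.3],[0,0,0,-1,1,123,-0.3],[0,0,0,-1,1,123,-0.3],[0,0,0,-1,1,123,-0.3],[0,0,0,-1,1,123,-0.3],[0,0,0,-1,1,123,-0.3]]}}

```text
time: 26.4
ee_pos: [0.6516, -0.2063, 0.075]
eef_rot: [0.69, 0.724, -0.002, -0.001]
ft_force: [0.1, 0.8, 4.8]
width: 0.0436
grip_force: 25.0
```

```bash
python3 - <<'E'
from h import *
st(); go(.4905,.199,.26,92.8)
E
```

```text
t 26.4 tcp [ 0.6516 -0.2063  0.075 ] phi 92.81 tilt [-0.003 -0.001] F [0.1 0.8 4.8] w 0.0436 grip 25.0 q [ 0.56  0.61 -0.45  1.43  0.28  1.17  0.11]
ROW [-0.0033, 0.0012, 0.0002] [412.5, -141.6, -185.0] rows>= 11.4 t 26.4
```

{"name": "apply_moves", "arguments": {"steps": [[0,0,0,0,0,-30,-0.3],[0,0,0,0,0,-70,-0.3],[0,0,0,0,0,-110,-0.3],[0,0,0,0,0,-150,-0.3],[-0.003,0.001,0,30,-10,-180,-0.3],[-0.003,0.001,0,70,-24,-185,-0.3],[-0.003,0.001,0,108,-37,-185,-0.3],[-0.003,0.001,0,146,-50,-185,-0.3],[-0.003,0.001,0,184,-63,-185,-0.3],[-0.003,0.001,0,222,-76,-185,-0.3],[-0.003,0.001,0,260,-89,-185,-0.3],[-0.003,0.001,0,298,-102,-185,-0.3],[-0.003,0.001,0,336,-115,-185,-0.3],[-0.003,0.001,0,370,-127,-185,-0.3],[-0.003,0.001,0,395,-136,-185,-0.3],[-0.003,0.001,0,407,-140,-185,-0.3],[-0.003,0.001,0,411,-141.6,-185,-0.3],[-0.003,0.001,0,411,-141.6,-185,-0.3],[-0.003,0.001,0,411,-141.6,-185,-0.3]]}}

```text
time: 27.98
ee_pos: [0.4909, 0.1962, 0.2595]
eef_rot: [0.69, 0.724, -0.001, -0.0]
ft_force: [-0.1, -1.3, -1.8]
width: 0.0437
grip_force: 25.0
```

```bash
python3 - <<'E'
from h import *
st(); go(.4905,.1985,.0925,92.8)
c=cam('wrist'); P=cloud(c); T=sel(P,.43,.55,.2,.29,.118,.14); print('jar1',np.percentile(T,[2,98],axis=0))
T=sel(P,.43,.55,.15,.24,.25,.31); print('held',np.percentile(T,[2,98],axis=0))
E
```

```text
t 27.98 tcp [0.4909 0.1962 0.2595] phi 92.74 tilt [-0.001 -0.001] F [-0.1 -1.3 -1.8] w 0.0437 grip 25.0 q [ 0.2   0.17 -0.74  1.63  0.11  1.39 -0.5 ]
ROW [-0.0013, 0.0006, -0.0011] [2.4, -0.1, 167.0] rows>= 4.0 t 28.0
jar1 [[0.46812269 0.23308707 0.12596576]
 [0.50691912 0.27224548 0.1299519 ]]
held [[0.45932478 0.18022692 0.25450339]
 [0.52031719 0.2204091  0.3089078 ]]
```

{"name": "apply_moves", "arguments": {"steps": [[0,0,-0.001,1,0,40,-0.3],[0,0,-0.001,1,0,80,-0.3],[0,0,-0.001,1,0,120,-0.3],[0,0,-0.001,1,0,145,-0.3],[0,0,-0.001,1,0,158,-0.3],[0,0,-0.001,1,0,165,-0.3],[0,0,-0.001,1,0,168,-0.3],[0,0,-0.001,1,0,168.5,-0.3],[0,0,-0.001,1,0,168.5,-0.3],[0,0,-0.001,1,0,168.5,-0.3]]}}

```text
time: 28.87
ee_pos: [0.4913, 0.1986, 0.0926]
eef_rot: [0.689, 0.724, 0.001, 0.0]
ft_force: [0.1, 0.4, -1.2]
width: 0.0434
grip_force: 25.0
```

{"name": "apply_moves", "arguments": {"steps": [[0,0,0,0,0,0.8,-0.3],[0,0,0,0,0,0.8,0.2],[0,0,0,0,0,0.8,0.6],[0,0,0,0,0,0.8,0.8],[0,0,0,0,0,0.8,0.8],[0,0,0,0,0,0.8,0.8],[0,0,0,0,0,0.8,0.8],[0,0,0,0,0,-25,0.8],[0,0,0,0,0,-65,1],[0,0,0,0,0,-105,1],[0,0,0,0,0,-145,1],[0,0,0,0,0,-165,1],[0,0,0,0,0,-165,1]]}}

```text
time: 29.95
ee_pos: [0.4922, 0.1997, 0.2615]
eef_rot: [0.689, 0.725, 0.003, 0.002]
ft_force: [0.9, -0.0, -0.3]
width: 0.0867
grip_force: 0.0
```

```bash
python3 - <<'E'
from h import *
st(); go(.627,-.281,.25,92.8)
E
```

```text
t 29.95 tcp [0.4922 0.1997 0.2615] phi 92.87 tilt [0.006 0.002] F [ 0.9 -0.  -0.3] w 0.0867 grip 0.0 q [ 0.2   0.17 -0.74  1.62  0.12  1.39 -0.51]
ROW [0.0065, -0.0018, 0.0012] [-486.9, 110.5, 11.4] rows>= 12.0 t 29.9
```

{"name": "apply_moves", "arguments": {"steps": [[0,0,0,-40,9,5,1],[0,0,0,-80,18,8,1],[0,0,0,-120,27,8,1],[0,0,0,-160,36,8,1],[0,0,0,-200,45,8,1],[0,0,0,-240,54,8,1],[0,0,0,-280,63,8,1],[0,0,0,-320,73,8,1],[0,0,0,-360,82,8,1],[0,0,0,-400,91,8,1],[0,0,0,-440,100,8,1],[0,0,0,-470,107,10,1],[0.006,-0.002,0.001,-487,110.5,20,1],[0.006,-0.002,0.001,-487,110.5,20,1],[0.006,-0.002,0.001,-487,110.5,40,1],[0.006,-0.002,0.001,-487,110.5,60,1]]}}

```text
time: 31.28
ee_pos: [0.6257, -0.2817, 0.1961]
eef_rot: [0.689, 0.724, -0.003, -0.001]
ft_force: [0.5, 0.3, -0.3]
width: 0.0864
grip_force: 0.0
```

```bash
python3 - <<'E'
from h import *
st(); go(.627,-.2805,.075,92.8)
c=cam('wrist'); P=cloud(c)
T=sel(P,.58,.68,-.33,-.23,.1,.12); print(len(T),np.percentile(T,[1,99],axis=0) if len(T) else '')
E
```

```text
t 31.28 tcp [ 0.6257 -0.2817  0.1961] phi 92.83 tilt [-0.005 -0.002] F [ 0.5  0.3 -0.3] w 0.0864 grip 0.0 q [ 0.64  0.52 -0.43  1.29  0.21  1.38  0.27]
ROW [-0.0053, 0.0018, 0.0005] [1.4, 2.0, 121.0] rows>= 2.9 t 31.3
2000 [[ 0.60643134 -0.30158654  0.10122901]
 [ 0.64738935 -0.26018425  0.11225376]]
```

Jar 3 centre ≈ (0.627, −0.281); go down.

{"name": "apply_moves", "arguments": {"steps": [[-0.005,0.002,0,1,2,30,1],[-0.005,0.002,0,1,2,60,1],[-0.005,0.002,0,1,2,90,1],[-0.005,0.002,0,1,2,111,1],[-0.005,0.002,0,1,2,121,1],[-0.005,0.002,0,1,2,121,0.2],[-0.005,0.002,0,1,2,121,-0.3],[-0.005,0.002,0,1,2,121,-0.3],[-0.005,0.002,0,1,2,121,-0.3],[-0.005,0.002,0,1,2,121,-0.3],[-0.005,0.002,0,1,2,121,-0.3],[-0.005,0.002,0,1,2,121,-0.3],[-0.005,0.002,0,1,2,121,-0.3],[-0.005,0.002,0,1,2,121,-0.3],[-0.005,0.002,0,1,2,121,-0.3],[-0.005,0.002,0,1,2,121,-0.3],[-0.005,0.002,0,1,2,121,-0.3],[-0.005,0.002,0,1,2,121,-0.3]]}}

```text
time: 32.83
ee_pos: [0.6265, -0.2815, 0.0756]
eef_rot: [0.69, 0.724, -0.001, -0.0]
ft_force: [-0.2, -0.5, 4.4]
width: 0.0441
grip_force: 25.0
```

```bash
python3 - <<'E'
from h import *
st(); go(.493,.1465,.26,92.8)
E
```

```text
t 32.83 tcp [ 0.6265 -0.2815  0.0756] phi 92.81 tilt [-0.001 -0.   ] F [-0.2 -0.5  4.4] w 0.0441 grip 25.0 q [ 0.64  0.61 -0.41  1.42  0.25  1.17  0.25]
ROW [-0.0013, 0.0002, 0.0002] [434.0, -112.5, -184.4] rows>= 11.6 t 32.8
```

{"name": "apply_moves", "arguments": {"steps": [[0,0,0,0,0,-30,-0.3],[0,0,0,0,0,-70,-0.3],[0,0,0,0,0,-110,-0.3],[0,0,0,0,0,-150,-0.3],[0,0,0,30,-8,-180,-0.3],[0,0,0,70,-18,-185,-0.3],[0,0,0,110,-28,-185,-0.3],[0,0,0,150,-39,-185,-0.3],[0,0,0,190,-49,-185,-0.3],[0,0,0,230,-60,-185,-0.3],[0,0,0,270,-70,-185,-0.3],[0,0,0,310,-80,-185,-0.3],[0,0,0,350,-91,-185,-0.3],[0,0,0,385,-100,-185,-0.3],[0,0,0,412,-107,-185,-0.3],[0,0,0,428,-111,-185,-0.3],[0,0,0,434,-112.5,-185,-0.3],[0,0,0,434,-112.5,-185,-0.3],[0,0,0,434,-112.5,-185,-0.3]]}}

```text
time: 34.42
ee_pos: [0.4932, 0.1452, 0.2601]
eef_rot: [0.69, 0.724, -0.001, -0.001]
ft_force: [-0.7, -0.6, -1.0]
width: 0.0435
grip_force: 25.0
```

```bash
python3 - <<'E'
from h import *
st(); go(.493,.1465,.0928,92.8)
c=cam('wrist'); P=cloud(c); T=sel(P,.43,.55,.17,.225,.118,.14); print('jar2',np.percentile(T,[2,98],axis=0))
E
```

```text
t 34.42 tcp [0.4932 0.1452 0.2601] phi 92.76 tilt [-0.002 -0.001] F [-0.7 -0.6 -1. ] w 0.0435 grip 25.0 q [ 0.28  0.13 -0.71  1.66  0.08  1.39 -0.39]
ROW [-0.0023, 0.0006, -0.0008] [1.4, 0.2, 167.3] rows>= 4.0 t 34.4
jar2 [[0.4721772  0.18107549 0.1256513 ]
 [0.51062075 0.22009952 0.12979788]]
```

{"name": "apply_moves", "arguments": {"steps": [[0,0,0,0,0,40,-0.3],[0,0,0,0,0,80,-0.3],[0,0,0,0,0,120,-0.3],[0,0,0,0,0,145,-0.3],[0,0,0,0,0,158,-0.3],[0,0,0,0,0,165,-0.3],[0,0,0,0,0,168,-0.3],[0,0,0,0,0,168.5,-0.3],[0,0,0,0,0,168.5,-0.3],[0,0,0,0,0,168.5,-0.3]]}}

```text
time: 35.3
ee_pos: [0.4936, 0.1455, 0.0928]
eef_rot: [0.69, 0.724, -0.0, -0.0]
ft_force: [-1.2, -0.7, 3.6]
width: 0.0437
grip_force: 25.0
```

{"name": "apply_moves", "arguments": {"steps": [[0,0,0,0,0,0.3,-0.3],[0,0,0,0,0,0.3,0.2],[0,0,0,0,0,0.3,0.6],[0,0,0,0,0,0.3,0.8],[0,0,0,0,0,0.3,0.8],[0,0,0,0,0,0.3,0.8],[0,0,0,0,0,0.3,0.8],[0,0,0,0,0,-25,0.8],[0,0,0,0,0,-65,1],[0,0,0,0,0,-105,1],[0,0,0,0,0,-145,1],[0,0,0,0,0,-185,1],[0,0,0,0,0,-185,1]]}}

```text
time: 36.38
ee_pos: [0.4954, 0.1479, 0.2847]
eef_rot: [0.689, 0.724, 0.004, 0.002]
ft_force: [0.9, 0.3, -0.6]
width: 0.0865
grip_force: 0.0
```

```bash
python3 - <<'E'
from h import *
st(); go(.66,-.20,.26,92.8)
c=cam('top'); save(c,'t4'); cv2.imwrite('pics/t4c.png',cv2.resize(c['pixels'][160:320,150:400,::-1],None,fx=3,fy=3))
E
```

```text
t 36.38 tcp [0.4954 0.1479 0.2847] phi 92.83 tilt [0.009 0.002] F [ 0.9  0.3 -0.6] w 0.0865 grip 0.0 q [ 0.29  0.11 -0.72  1.62  0.08  1.43 -0.38]
ROW [0.0086, -0.0015, 0.0004] [-355.6, 147.0, 25.5] rows>= 9.2 t 36.4
```

View pics/t4c.png

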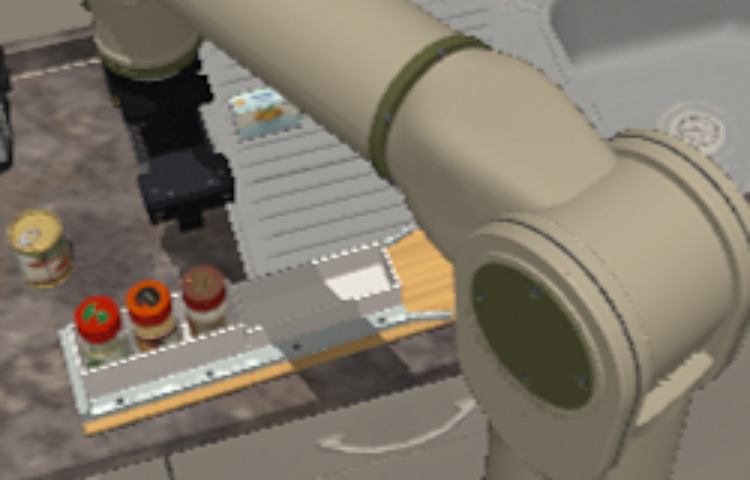

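{"name": "apply_moves", "arguments": {"steps": [[0,0,0,-35,15,0,1],[0,0,0,-70,30,0,1],[0,0,0,-105,45,5,1],[0,0,0,-140,60,10,1],[0,0,0,-175,75,15,1],[0,0,0,-210,90,20,1],[0,0,0,-245,105,25,1],[0,0,0,-280,120,25,1],[0.008,0,0,-315,135,25,1],[0.008,0,0,-345,147,25,1],[0.008,0,0,-356,147,25,1],[0.008,0,0,-356,147,25,1],[0.008,0,0,-356,147,25,1]]}}

```text
time: 37.52
ee_pos: [0.6568, -0.2014, 0.2504]
eef_rot: [0.69, 0.724, -0.004, -0.004]
ft_force: [0.5, 1.5, -0.0]
width: 0.0871
grip_force: 0.0
```

```bash
cat >> h.py <<'E'
def spoon(c,lo=None):
    P=cloud(c); G=c['pixels'].astype(float).mean(2)
    m=(P[...,0]>.57)&(P[...,0]<.80)&(P[...,1]>-.36)&(P[...,1]<.06)&(P[...,2]<.026)&(P[...,2]>-.003)
    t=((G>(lo or 205))&m).astype(np.uint8)
    k,l,s,ce=cv2.connectedComponentsWithStats(t); res=[]
    for i in range(1,k):
        if s[i,4]<120: continue
        v,u=np.nonzero(l==i); q=np.array([ray(c,a,b,.012)[:2] for a,b in zip(u,v)])
        rc=cv2.minAreaRect((q*1000).astype(np.float32)); print('comp',ce[i].round(),s[i,4],'rect',np.round(rc[0],1),np.round(rc[1],1),round(rc[2],1)); res.append(q)
    return res
E
python3 - <<'E'
from h import *
st(); c=cam('wrist'); save(c,'w9')
for lo in (190,205,220): print(lo); spoon(c,lo)
E
```

```text
t 37.52 tcp [ 0.6568 -0.2014  0.2504] phi 92.79 tilt [-0.011  0.001] F [ 0.5  1.5 -0. ] w 0.0871 grip 0.0 q [ 0.54  0.51 -0.48  1.19  0.23  1.5   0.14]
190
comp [283. 100.] 310 rect [ 658.6 -102.3] [76.   8.5] 17.9
205
220
```

View pics/w9.png

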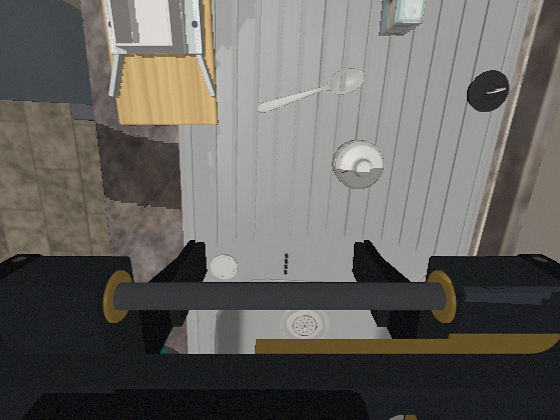

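```bash
python3 - <<'E'
from h import *
c=cam('wrist')
a=ray(c,258,107.5,.009)[:2]; b=ray(c,365,74,.012)[:2]; d=b-a; print(a,b,np.linalg.norm(d),np.degrees(np.arctan2(d[1],d[0])),(a+b)/2)
C=(a+b)/2; f=np.degrees(np.arctan2(d[1],d[0])); go(C[0],C[1],.15,f)
E
```

```text
[ 0.62266712 -0.11194608] [ 0.75243862 -0.06652543] 0.13749064476639689 19.290291095026966 [ 0.68755287 -0.08923575]
ROW [-0.0093, 0.0055, 1.2855] [108.6, 37.1, 101.3] rows>= 10.3 t 37.6
```

{"name": "apply_moves", "arguments": {"steps": [[0,0,0.12,11,4,0,0],[0,0,0.24,22,8,10,0],[0,0,0.36,33,12,20,0],[0,0,0.48,44,16,30,0],[0,0,0.6,55,20,40,0],[0,0,0.72,66,24,50,0],[0,0,0.84,77,27,60,0],[0,0,0.96,88,30,70,0],[-0.005,0.003,1.08,98,33,80,0],[-0.009,0.005,1.2,108,37,90,0],[-0.009,0.005,1.285,108.6,37,100,0],[-0.009,0.005,1.285,108.6,37,100,0],[-0.009,0.005,1.285,108.6,37,100,0],[-0.009,0.005,1.285,108.6,37,100,0]]}}

```text
time: 38.78
ee_pos: [0.6879, -0.0914, 0.1524]
eef_rot: [0.986, 0.168, 0.0, 0.001]
ft_force: [0.9, 0.2, -0.4]
width: 0.0435
grip_force: 0.0
```

```bash
python3 - <<'E'
from h import *
st(); c=cam('wrist'); save(c,'w10'); P=cloud(c)
m=(P[...,2]>.010)&(P[...,2]<.03)&(P[...,0]>.6)&(P[...,0]<.78)&(P[...,1]>-.13)&(P[...,1]<-.03)
print(m.sum()); T=P[m]; print(np.percentile(T,[1,50,99],axis=0).round(4)); 
for x in np.arange(.63,.77,.01):
    t=T[abs(T[:,0]-x)<.004]
    if len(t)>8: print(round(x,3),np.percentile(t[:,1],[3,97]).round(4),np.percentile(t[:,2],90).round(4))
E
```

```text
t 38.78 tcp [ 0.6879 -0.0914  0.1524] phi 19.38 tilt [ 0.001 -0.001] F [ 0.9  0.2 -0.4] w 0.0435 grip 0.0 q [ 0.26  0.54 -0.29  1.33  0.16  1.29 -1.26]
793
[[ 0.6415 -0.1103  0.01  ]
 [ 0.697  -0.09    0.0121]
 [ 0.7512 -0.0482  0.0162]]
0.64 [-0.1111 -0.1031] 0.0109
0.65 [-0.1101 -0.0992] 0.0117
0.66 [-0.107  -0.0973] 0.0134
0.67 [-0.103  -0.0738] 0.0146
0.68 [-0.0993 -0.0911] 0.0156
0.69 [-0.0946 -0.0875] 0.0162
0.7 [-0.0907 -0.0791] 0.0157
0.71 [-0.0885 -0.0728] 0.0137
0.72 [-0.0922 -0.0651] 0.0118
0.73 [-0.0923 -0.0324] 0.0112
0.74 [-0.088  -0.0624] 0.0118
0.75 [-0.0816 -0.0545] 0.0128
```

View pics/w10.png

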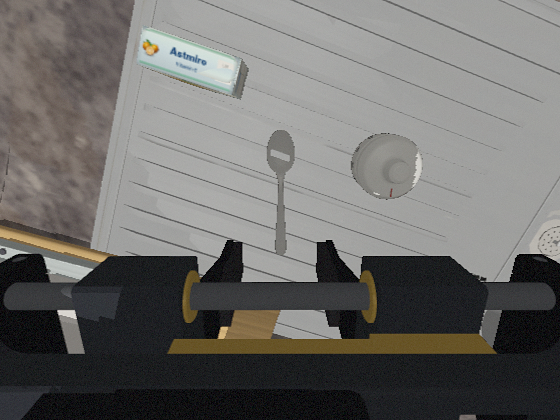

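{"name": "apply_moves", "arguments": {"steps": [[0,0,0,0,0,40,0],[0,0,0,0,0,80,0],[0,0,0,0,0,110,0],[0,0,0,0,0,130,0],[0,0,0,0,0,140,0],[0,0,0,0,0,144,0],[0,0,0,0,0,144,0]]}}

```text
time: 39.42
ee_pos: [0.6881, -0.0921, 0.0077]
eef_rot: [0.986, 0.167, -0.0, 0.001]
ft_force: [0.2, -0.5, 0.1]
width: 0.0434
grip_force: 0.0
```

{"name": "apply_moves", "arguments": {"steps": [[0,0,0,0,0,0,-0.5],[0,0,0,0,0,0,-1],[0,0,0,0,0,0,-1],[0,0,0,0,0,0,-1],[0,0,0,0,0,0,-1],[0,0,0,0,0,0,-1],[0,0,0,0,0,0,-1],[0,0,0,0,0,0,-1],[0,0,0,0,0,0,-1],[0,0,0,0,0,0,-1],[0,0,0,0,0,0,-1]]}}

```text
time: 40.33
ee_pos: [0.6884, -0.092, 0.0083]
eef_rot: [0.986, 0.167, 0.0, 0.001]
ft_force: [-0.0, -0.5, 5.9]
width: 0.0207
grip_force: 24.9
```

{"name": "apply_moves", "arguments": {"steps": [[0,0,0,0,0,-15,-1],[0,0,0,0,0,-40,-1],[0,0,0,0,0,-80,-1],[0,0,0,0,0,-120,-1],[0,0,0,0,0,-160,-1],[0,0,0,0,0,-160,-1],[0,0,0,0,0,-160,-1]]}}

```text
time: 40.92
ee_pos: [0.6893, -0.0916, 0.1715]
eef_rot: [0.986, 0.167, 0.003, 0.001]
ft_force: [-0.5, -0.1, -1.6]
width: 0.0204
grip_force: 24.9
```

```bash
python3 - <<'E'
from h import *
st(); c=cam('wrist'); save(c,'w11'); P=cloud(c)
m=(P[...,2]>.13)&(P[...,2]<.2)&(P[...,0]>.6)&(P[...,0]<.8)&(P[...,1]>-.13)&(P[...,1]<0)
g=c['pixels'].mean(2); m&=g>90; v,u=np.nonzero(m); T=P[m]; print(len(T),np.percentile(T,[1,50,99],axis=0).round(3),u.min(),u.max(),v.min(),v.max())
# distance check at shallow tray
go(.499,.029,.165,92.8)
E
```

```text
t 40.92 tcp [ 0.6893 -0.0916  0.1715] phi 19.18 tilt [ 0.006 -0.002] F [-0.5 -0.1 -1.6] w 0.0204 grip 24.9 q [ 0.26  0.53 -0.29  1.31  0.15  1.32 -1.26]
4514 [[ 0.636 -0.112  0.168]
 [ 0.723 -0.08   0.173]
 [ 0.75  -0.062  0.179]] 253 320 144 338
ROW [0.0022, 0.0005, -1.2848] [-138.9, -176.0, 3.3] rows>= 10.3 t 41.0
```

View pics/w11.png

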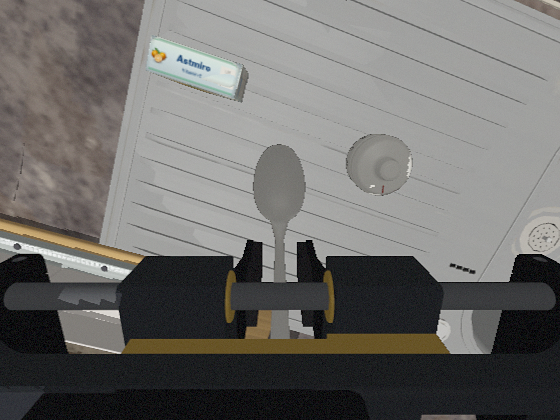

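{"name": "apply_moves", "arguments": {"steps": [[0,0,-0.12,-14,-17,0,-1],[0,0,-0.24,-28,-34,0,-1],[0,0,-0.36,-42,-51,0,-1],[0,0,-0.48,-56,-68,0,-1],[0,0,-0.6,-70,-85,0,-1],[0,0,-0.72,-84,-102,0,-1],[0,0,-0.84,-98,-119,0,-1],[0,0,-0.96,-110,-136,0,-1],[0,0,-1.08,-122,-153,0,-1],[0,0,-1.2,-132,-168,0,-1],[0.002,0,-1.285,-140,-174,0,-1],[0.002,0,-1.285,-140,-174,0,-1],[0.002,0,-1.285,-140,-174,0,-1],[0.002,0,-1.285,-140,-174,0,-1]]}}

```text
time: 42.13
ee_pos: [0.4985, 0.026, 0.1667]
eef_rot: [0.691, 0.723, -0.001, -0.001]
ft_force: [1.0, -0.4, -0.4]
width: 0.0203
grip_force: 24.9
```

```bash
python3 - <<'E'
from h import *
st(); c=cam('wrist'); save(c,'w12'); P=cloud(c)
T=sel(P,.44,.56,-.06,.12,.055,.068); 
for y in (.05,.06,.07,.08): X=T[abs(T[:,1]-y)<.005][:,0]; print(y,np.percentile(X,[1,99]).round(4),np.percentile(X,[1,99]).mean().round(4)) if len(X)>5 else 0
go(.5,.026,.040,92.8)
E
```

```text
t 42.13 tcp [0.4985 0.026  0.1667] phi 92.6 tilt [-0.003 -0.   ] F [ 1.  -0.4 -0.4] w 0.0203 grip 24.9 q [ 0.39  0.14 -0.57  1.83  0.08  1.19 -0.16]
0.05 [0.4676 0.5295] 0.4985
0.06 [0.4675 0.5284] 0.4979
0.07 [0.4665 0.5281] 0.4973
0.08 [0.4663 0.5279] 0.4971
ROW [-0.0026, -0.0, -0.003] [-0.2, 1.6, 126.7] rows>= 3.0 t 42.2
```

View pics/w12.png

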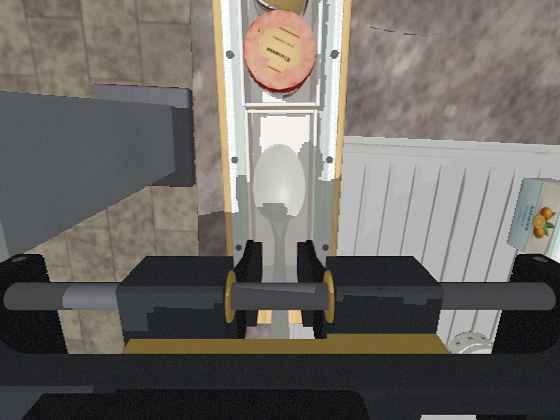

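{"name": "apply_moves", "arguments": {"steps": [[0,0,0,0,1.3,40,-1],[0,0,0,0,1.3,75,-1],[0,0,0,0,1.3,95,-1],[0,0,0,0,1.3,107,-1],[0,0,0,0,1.3,114,-1],[0,0,0,0,1.3,114,-1],[0,0,0,0,1.3,114,-1]]}}

```text
time: 42.77
ee_pos: [0.5003, 0.0268, 0.054]
eef_rot: [0.69, 0.724, -0.0, -0.0]
ft_force: [0.7, -0.4, -0.5]
width: 0.0201
grip_force: 24.9
```

{"name": "apply_moves", "arguments": {"steps": [[0,0,0,0,-0.5,0,-0.45],[0,0,0,0,-0.5,0,-0.43],[0,0,0,0,-0.5,0,-0.43],[0,0,0,0,-0.5,0,-0.43],[0,0,0,0,-0.5,0,-0.43],[0,0,0,0,-0.5,-10,-0.43],[0,0,0,0,-0.5,-25,-0.4],[0,0,0,0,-0.5,-60,-0.3],[0,0,0,0,-0.5,-100,0],[0,0,0,0,-0.5,-140,0.5],[0,0,0,0,-0.5,-180,1],[0,0,0,-30,-0.5,-210,1],[0,0,0,-60,-0.5,-220,1],[0,0,0,-80,-0.5,-220,1],[0,0,0,-80,-0.5,-220,1]]}}

```text
time: 44.02
ee_pos: [0.5035, -0.0581, 0.2748]
eef_rot: [0.692, 0.722, -0.001, 0.001]
ft_force: [-0.7, -1.2, -0.7]
width: 0.069
grip_force: 0.0
```

```bash
python3 - <<'E'
from h import *
st(); c=cam('wrist'); save(c,'w13'); P=cloud(c)
T=sel(P,.475,.525,-.06,.112,.0,.07); print(np.percentile(T,[1,50,99],axis=0).round(3))
E
```

```text
t 44.02 tcp [ 0.5035 -0.0581  0.2748] phi 92.46 tilt [ 0.    -0.002] F [-0.7 -1.2 -0.7] w 0.069 grip 0.0 q [ 0.5   0.08 -0.5   1.66  0.04  1.41  0.04]
[[ 0.475 -0.057  0.02 ]
 [ 0.5    0.038  0.023]
 [ 0.525  0.111  0.062]]
```

View pics/w13.png

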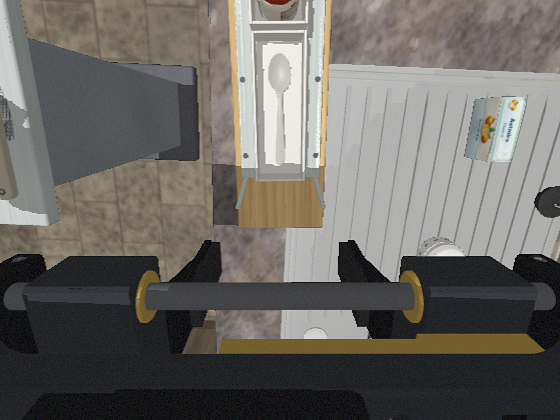

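```bash
python3 - <<'E'
from h import *
c=cam('wrist'); P=cloud(c)
S=sel(P,.478,.522,-.08,.16,.057,.066); D=sel(P,.478,.522,.09,.16,.073,.083)
print('shallow ends',np.percentile(S[:,1],[.5,99.5]).round(4),'deep near end',np.percentile(D[:,1],[.5]).round(4))
c=cam('top'); P=cloud(c); T=sel(P,.43,.55,.1,.30,.115,.14); k=cv2.kmeans(T[:,1:2].astype(np.float32),3,None,(3,50,.0001),5,0); print('jars y',k[2].ravel(),'z',np.percentile(T[:,2],[50,98]))
print(r.close_job())
E
```

```text
shallow ends [-0.0584  0.1421] deep near end [0.113]
jars y [0.14523062 0.25197607 0.20037255] z [0.1265779  0.13261453]
the job is handed in; nothing more can be done
None
```

I handed in the job at about 44 s of robot time. The deep tray is home against the stop, the shallow tray is pushed tight behind it, all three jars stand in the deep tray, and the one teaspoon I could find lies in the shallow tray. I viewed 18 pictures against the limit of 14, and the hand-in call returned no verdict, so I don't know how it was judged.

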